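# Open the safety cap of the china-soak bottle

### The arm

A 6-joint arm with a two-finger parallel gripper is mounted at the origin on the work surface. World frame = base frame: x ahead of the robot, y to its left, z up, the work surface at z = 0. Lengths are in m, angles in degrees, forces in N, time in s.
With the tool pointing down it reaches from about 0.35 to 0.875 m from the base axis. Payload 4.2 kg.
Tool frame: the origin (TCP) lies between the finger pads; the fingertips stand 14 mm ahead of it and the grasp point (between the pads) lies 5 mm behind it (r.tcp_to_tips is the distance from the TCP to the fingertips, in m); y points along the fingers, x is the direction in which the jaws open and shut, and the axes are right-handed (so a half turn about y gives the same grasp; the last joint's range is limited). The gripper opens to 87 mm and grips with 3 to 60 N. Pads are 19 mm wide; open, the fingers measure 117 mm over their backs; the gripper's body (75 mm by 190 mm) begins 51 mm behind the grasp point.
Start: joints at [91.364, 22.042, 0.453, 0, -68.411, -14.817], TCP at [0.145, 0.608, 0.205] pointing down, gripper open.
Joint ranges: [-179.83, 179.83], [-69.29, 118.12], [-61.27, 80.66], [-181.25, 117.63], [-171.15, -9.14], [-177.46, 177.46]. Speed limits (degrees/s): [159.86, 159.86, 180, 180, 180, 180].

### API

Orientations are given as a 3x3 rotation matrix whose columns are the frame's x, y, z axes.
In Python, from station import sense, optics, ticket, r gives the robot as it stands.
- The arm moves only by the tool carry_out, never from a script. Its argument "steps" is a list that holds one entry, the list of rows, each a list of 6 numbers: the shift along the world's x, y, z in cm, then the turn, a rotation vector about the world's x, y, z in rad. A call has 1 to 20 rows; each row is the pose to reach, as a shift and turn from the pose commanded when the call began; what a row does not reach only later rows make up. A row lasts 1/8 s, in which the tool goes at most 62.5 mm and 10.7 degrees, less where a joint would pass 70% of its speed; a pose out of reach is approached as far as the arm can. A call with a gripper value outside its range is refused whole. "fingers" is the closure in counts, from 0 (fully open) to 255 (shut), set as the call begins (left out, the last holds). The fingers move at their own pace and stop on an object; the grip force is fixed at half the most. Time passes only in rows, so rows that repeat a pose let the fingers close. It gives the time, the measured TCP pose, the force and the opening at its end, in the units of the state.
- sense(): the state, without advancing time (a new reading comes with each control period).
- optics.capture(name): name is "scene" or "side" or "wrist"; returns a dict with "image" (420x560x3 uint8, red, green, blue), "fov_y" (degrees; the focal length in pixels is half the picture's height over the tangent of half this angle, whatever the lens; pixels are square), "cx", "cy" (the principal point, pixels), "rvec" (rotation vector, rad) and "tvec" (3), from world to camera coordinates, as OpenCV has them. Camera axes: x right, y down, z forward; pixel columns grow to the right and rows downward; lengths in m; the calibration is good to about 2 mm. A picture is of the moment at which its call begins. There is no depth.
- ticket.finish_job(): hands the job in, once; it reports no verdict.
The state is a dict: "time_s": time; "joints": joint angles; "joint_velocities": joint speeds; "effort": joint torques, N m; "tcp_pos": TCP position; "ee_rot": TCP orientation; "wrist_force": force on the tool from outside, world axes, zero at the start; "moment": the same for the moment, N m; "gripper_width": opening from 0.0 (shut) to 1.0 (fully open).
Only numpy, scipy, OpenCV 4.12 (cv2) and the standard library are available. Lean on these libraries where they do the work, as an engineer would, in place of code of your own. Each camera call takes 0.05 s, during which the arm holds its last target.

### The job

Open the bottle of china-soaking concentrate: squeeze in the two orange tabs of its safety cap, firmly but without crushing them, and while they are held in turn the cap anticlockwise until it comes off its neck. Let it climb its thread as it turns, never force it, feel for the moment when it comes free and lift it there, and keep the bottle standing where it is. Then set the cap down gently, the way up it was, on the flat middle of the blue saucer and let go; leave the other things alone.

Things in the scene. Friction and masses are not known exactly. Their poses are not given: they have to be found in the camera images.
- bottle: Loose, full, squat white plastic bottle with a blue label band, 2 to 2.5 kg. Body 140 x 140 mm, 110 mm high; origin at the centre of its underside, z up. A shoulder rises to a flat round collar, 72 mm across. It only rests on the table: about 8 N sideways at the cap can tip or slide it, and twisting it hard turns it.
- neck (a point): The point on the neck's axis at the collar's top face, 130 mm above the bottle's origin; axes as the bottle's. The neck is 32 mm across (41 mm over its three-start thread).
- neck_rim (a point): Centre of the neck's mouth, 30.5 mm above the collar. The cap climbs its thread 14 mm per full turn anticlockwise (seen from above), so 1 to 3.5 mm before it is free. The thread is stripped if cap and bottle press on one another with more than 25 N in all; liner and thread alone make up 4 to 10 N of that, so pull or push the cap with 10 N at most.
- pawl (a point): Top of one of two pawls: white studs 10 mm high on the collar, 28.5 to 33.5 mm from the axis, opposite one another, each just anticlockwise of a tab's foot. A tab that is not pressed in by at least 4 mm runs into its pawl after 10 to 25 degrees of anticlockwise turn and blocks the cap.
- cap: Dark blue-grey screw cap with two orange tabs, on the neck at the start; skirt 49 mm across, 33 mm high, 80 g. Origin on its axis at its lower rim, 2 to 5 mm over the collar, z up; sideways play 1 mm. Tabs held in, it comes free after 20 to 85 degrees anticlockwise: where the hidden thread ends differs each time and must be felt. It then lifts straight off within the next 15 degrees; turned on unlifted it jams.
- cap_grip (a point): The point on the cap's axis at mid-height of the tabs' faces, 22 mm above the cap's origin; axes as the cap's. The tabs are on its +y and -y sides: flat faces 18 mm wide, 18 mm high, 62 mm apart when free and 51 mm when fully in. Under each face a foot 8 mm wide reaches down to the lower rim. Fingertips 6 to 9 mm below this point clear the pawls.
- cap_top (a point): Centre of the cap's flat top, 33 mm above its origin. Inside the top a springy liner pushes the cap up off the rim with at most 5 N, 0.75 N less for each mm that it climbs; after 4 mm it no longer reaches the rim.
- tab_left (a joint): How far the tab on the cap's +y side is pressed in, in m: 0 free, 0.0055 fully in. Its spring takes 4 N to start and 12 N to hold fully in. The tabs are crushed if the two fingers together press the cap with more than 80 N (40 N a finger).
- tab_right (a joint): The same for the tab on the cap's -y side.
- saucer: Loose blue china saucer, 170 mm across, rim 16 mm high, 0.3 kg; origin at the centre of its underside, z up. Its flat middle is 100 mm across, its surface 5 mm above the origin.
- bottle_side (a point): A point on the bottle's +x side face, 70 mm from its axis and 50 mm above its origin; it shows if the bottle is dragged or twisted.
- bowl: White china bowl, 132 mm across, 50 mm high, loose, a bystander; origin at the centre of its underside.
- white_plates: Pile of three white china saucers, 156 mm across, 28 mm high, loose, a bystander; origin at the centre of its underside.
- teacup: White teacup with a handle, 86 mm across, 60 mm high, loose, a bystander; origin at the centre of its underside.
- mug: White mug with a handle, 80 mm across, 82 mm high, loose, a bystander; origin at the centre of its underside.
- cream_jug: Small white cream jug with a handle, 72 mm across, 70 mm high, loose, a bystander; origin at the centre of its underside.
- polish_jar: Amber jar of polish, 63 mm across, 62 mm high, loose, a bystander; origin at the centre of its underside.
- sugar_lid: White sugar-bowl lid with a knob, 72 mm across, 39 mm high, loose, a bystander; origin at the centre of its underside.

How it is judged:
By the outcome, as a careful person would: the job done as asked, in the order asked, and still so for the second after the job is handed in, with the robot touching nothing.
It also fails if it takes over 64 s, if anything falls off the work surface, if the arm or the gripper's body presses on something with over 40 N, if the wrist force passes 120 N, or if a joint passes its speed limit or range.

## Working session

There is one attempt and no reset: what is moved stays moved. The work goes in short steps, Python scripts to look and compute and a tool call to move; the robot and the scene stay as the last step left them, time stands still between calls to the robot, and variables do not carry over. Pictures are saved under pics/ and viewed, and the job is handed in when it is done.

Besides the shell and the picture viewer there is one more tool, called after "Request:" as name(argument=value, ...) on one line, values as JSON. carry_out: Moves the arm, as the interface text tells. Its arguments: {"type":"object","properties":{"steps":{"type":"array","items":{"type":"array","items":{"type":"array","items":{"type":"number"}}}},"fingers":{"type":"number"}},"required":["steps"]}

```bash
mkdir -p pics; cat > h.py <<'E'
from station import sense, optics, ticket, r
import numpy as np, cv2
def cap(n,f=None):
    c=optics.capture(n)
    if f: cv2.imwrite('pics/'+f,c['image'][:,:,::-1])
    F=c['image'].shape[0]/2/np.tan(np.radians(c['fov_y'])/2)
    R,_=cv2.Rodrigues(np.array(c['rvec'],float)); t=np.array(c['tvec'],float).ravel()
    K=np.array([[F,0,c['cx']],[0,F,c['cy']],[0,0,1]])
    return dict(im=c['image'],K=K,R=R,t=t,C=-R.T@t,raw=c)
def ray(c,u,v):
    d=c['R'].T@np.linalg.inv(c['K'])@np.array([u,v,1.]); return d/np.linalg.norm(d)
def onz(c,u,v,z):
    d=ray(c,u,v); return c['C']+d*(z-c['C'][2])/d[2]
def proj(c,P):
    q=c['K']@(c['R']@np.array(P,float)+c['t']); return q[:2]/q[2]
E
python3 - <<'E'
from h import *
print(sense()); print([a for a in dir(r) if a[0]!='_'])
for n in('scene','side','wrist'):
    c=cap(n,n+'0.png'); print(n,c['C'],c['R'][2],c['K'][0,0],{k:v for k,v in c['raw'].items() if k!='image'})
E
```

```text
{'time_s': 0.0, 'joints': array([ 9.13631452e+01,  2.20907447e+01,  3.81900475e-01, -2.90409843e-02,
       -6.84107207e+01, -1.48161436e+01]), 'joint_velocities': array([ 0.02248749, -0.07709045, -0.03434097,  0.04974855,  0.04556568,
       -0.04987185]), 'effort': array([-1.21837405e-05, -3.90664852e+01,  1.87406623e+01,  4.21976477e+00,
        1.09374206e-02, -1.94520958e-04]), 'tcp_pos': array([0.14524263, 0.60725047, 0.20437416]), 'ee_rot': array([[-2.32829025e-01, -4.21526636e-04,  9.72517592e-01],
       [-9.72515334e-01, -2.09737785e-03, -2.32829394e-01],
       [ 2.13788065e-03, -9.99997712e-01,  7.83893233e-05]]), 'wrist_force': array([ 0.00063268, -0.25807312, -0.07233366]), 'moment': array([ 0.04127264,  0.02164908, -0.02079504]), 'gripper_width': 1.0008646901032454}
['PlanningError', 'tcp_to_tips']
scene [ 1.21638076 -0.31766476  1.25365708] [-0.50922126  0.21667781 -0.83291322] 541.8015920059187 {'fov_y': 42.37223941831425, 'cx': 289.8328029028135, 'cy': 218.94985635543685, 'rvec': array([ 2.18464134,  1.44375069, -0.43626566]), 'tvec': array([-0.18414127, -0.34196978,  1.73242541])}
side [0.09360654 0.62340137 0.74875265] [ 0.43688184 -0.64224383 -0.62980721] 396.41866333899543 {'fov_y': 55.824182612341616, 'cx': 283.0095024081045, 'cy': 208.87859886515528, 'rvec': array([ 0.79045591, -2.51037561,  1.20112923]), 'tvec': array([0.42429301, 0.29555454, 0.8310505 ])}
wrist [0.21174331 0.591587   0.38315995] [-0.24391619  0.05651545 -0.96814818] 348.7939647505772 {'fov_y': 62.102158947701724, 'cx': 282.94999925942494, 'cy': 210.9533948505285, 'rvec': array([-1.83941471,  2.33069139,  0.2948879 ]), 'tvec': array([ 0.62392469, -0.02978399,  0.38916943])}
```

View pics/scene0.png

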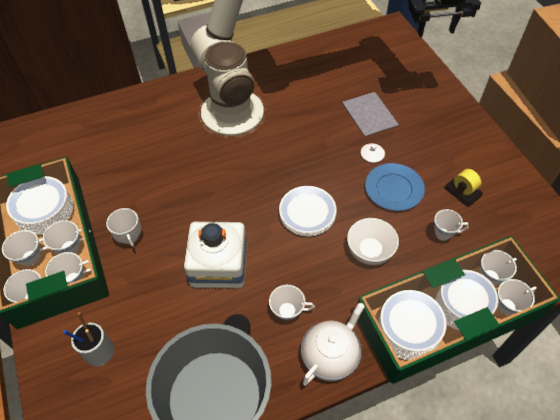

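View pics/side0.png

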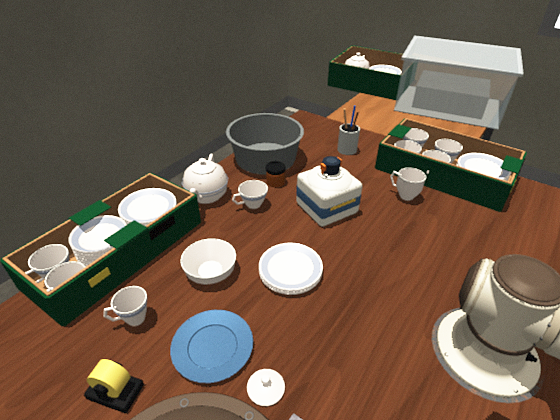

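View pics/wrist0.png

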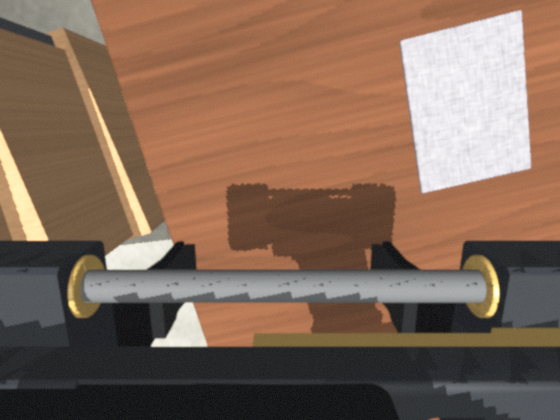

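The scene view shows the cap at about (211,234) and the saucer at about (395,187). In the side view the cap is at about (331,165) and the saucer at about (212,345). I'll measure both and zoom in on the cap.

```bash
python3 - <<'E'
from h import *
cs={}
for n,(u,v,s) in dict(scene=(215,245,45),side=(330,185,45)).items():
    c=cap(n); cs[n]=c
    crop=c['im'][v-s:v+s,u-s:u+s]
    cv2.imwrite(f'pics/{n}_z.png',cv2.resize(crop,None,fx=6,fy=6,interpolation=cv2.INTER_CUBIC)[:,:,::-1])
    hsv=cv2.cvtColor(c['im'],cv2.COLOR_RGB2HSV)
    w=np.zeros(hsv.shape[:2],np.uint8); w[v-s:v+s,u-s:u+s]=1
    # orange
    o=((hsv[...,0]>3)&(hsv[...,0]<20)&(hsv[...,1]>170)&(hsv[...,2]>120)&(w>0)).astype(np.uint8)
    nn,l,st,ce=cv2.connectedComponentsWithStats(o)
    for i in range(1,nn):
        if st[i,4]>3: print(n,'orange',st[i],ce[i])
    bl=((hsv[...,0]>95)&(hsv[...,0]<125)&(hsv[...,1]>120)&(hsv[...,2]>60)).astype(np.uint8)
    nn,l,st,ce=cv2.connectedComponentsWithStats(bl)
    i=1+np.argmax(st[1:,4]); print(n,'blue',st[i],ce[i])
    cnt,_=cv2.findContours((l==i).astype(np.uint8),cv2.RETR_EXTERNAL,cv2.CHAIN_APPROX_NONE)
    P=np.array([onz(c,*p[0],0.015)[:2] for p in max(cnt,key=len)])
    A=np.c_[2*P,np.ones(len(P))]; x=np.linalg.lstsq(A,(P**2).sum(1),rcond=None)[0]
    print('saucer',x[:2],np.sqrt(x[2]+x[0]**2+x[1]**2))
E
```

```text
scene orange [199 230   2   6  11] [199.54545455 232.72727273]
scene orange [222 230   3   8  20] [223.1 232.9]
scene blue [404 172  20  31 201] [415.08457711 185.6119403 ]
saucer [0.49214935 0.36629861] 0.03550546457466327
side orange [336 144   1   5   5] [336. 146.]
side orange [311 154   4   2   4] [312.5 154.5]
side orange [337 156   6   5  13] [339.84615385 158.23076923]
side orange [348 156   5   1   5] [350. 156.]
side orange [320 163   6   8  26] [322.69230769 165.92307692]
side orange [341 162   8   7  14] [343.78571429 165.71428571]
side orange [349 170   7   6   9] [352.22222222 173.11111111]
side orange [292 184   4   8  10] [294.4 187.1]
side orange [365 190   4   5   6] [366.16666667 191.66666667]
side orange [295 194   1   8   8] [295.  197.5]
side blue [297 187  63  31 228] [323.92982456 204.80701754]
saucer [ 0.52783694 -0.25679557] 0.08157073645692704
```

View pics/scene_z.png

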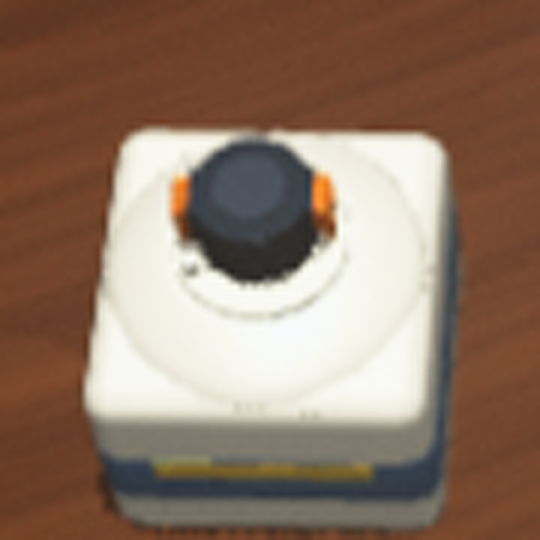

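View pics/side_z.png

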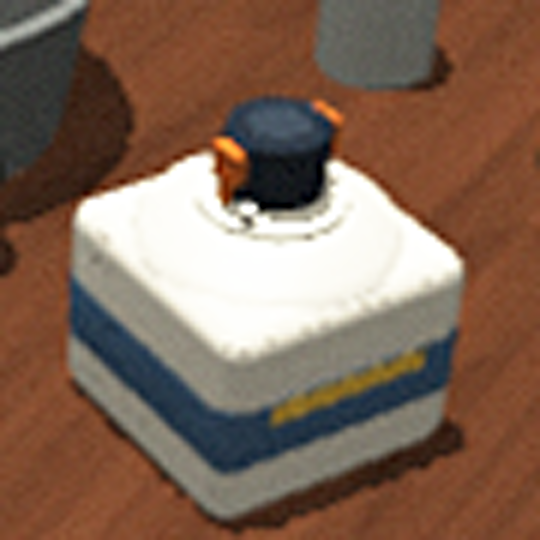

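```bash
python3 - <<'E'
from h import *
a=cap('scene');b=cap('side')
def tri(p,q):
    d1,d2=ray(a,*p),ray(b,*q)
    s=np.linalg.lstsq(np.c_[d1,-d2],b['C']-a['C'],rcond=None)[0]
    x,y=a['C']+d1*s[0],b['C']+d2*s[1]; return (x+y)/2,np.linalg.norm(x-y)
print('cap',tri((211.5,231),(331.7,161)),onz(a,211.5,231,.166),onz(b,331.7,161,.166))
print('tabR scene',onz(a,223.8,234,.157),'L',onz(a,200,234.5,.157))
print('bottle top corners',[onz(a,u/6+170,v/6+200,.11) for u,v in((122,135),(445,140),(435,420),(88,410))])
for c,w in((a,(360,160,430,215)),(b,(165,305,258,385))):
    hsv=cv2.cvtColor(c['im'],cv2.COLOR_RGB2HSV)
    m=((hsv[...,0]>95)&(hsv[...,0]<125)&(hsv[...,1]>100)).astype(np.uint8)
    k=np.zeros_like(m);k[w[1]:w[3],w[0]:w[2]]=1;m*=k
    cnt,_=cv2.findContours(m,cv2.RETR_EXTERNAL,cv2.CHAIN_APPROX_NONE)
    P=np.array([onz(c,*p[0],0.015)[:2] for p in cv2.convexHull(max(cnt,key=len))])
    print(P.min(0),P.max(0))
    (x,y),rr=cv2.minEnclosingCircle(P.astype(np.float32)); print('saucer',x,y,rr)
for nm,p,z in (('plates',(308,210),.028),('bowl',(373,240),.05),('cup',(287,303),.06),('mug',(124,225),.08),('lid',(373,152),.03)): print(nm,onz(a,*p,z))
E
```

```text
cap (array([ 0.50857584, -0.2199105 ,  0.16530289]), np.float64(0.0022045239351938624)) [ 0.51006896 -0.21934106  0.166     ] [ 0.50762832 -0.22019904  0.166     ]
tabR scene [ 0.52379178 -0.19422272  0.157     ] L [ 0.50286459 -0.2469013   0.157     ]
bottle top corners [array([ 0.42861405, -0.25533787,  0.11      ]), array([ 0.48424242, -0.13124424,  0.11      ]), array([ 0.60739513, -0.18129471,  0.11      ]), array([ 0.54897684, -0.30687361,  0.11      ])]
[0.39006463 0.24139447] [0.55358818 0.40548182]
saucer 0.4718219041824341 0.3236176073551178 0.08340673893690109
[0.38910024 0.23965366] [0.5544283  0.40622344]
saucer 0.4717193841934204 0.3229486644268036 0.08398427069187164
plates [0.45946322 0.05864197 0.028     ]
bowl [0.62574155 0.1686192  0.05      ]
cup [ 0.70656201 -0.10823459  0.06      ]
mug [ 0.34819159 -0.41356484  0.08      ]
lid [0.3461673  0.31972015 0.03      ]
```

Request:
carry_out(steps=[[[2,-3,1,0,0,0],[5,-7,2,0,0,0],[9,-12,4,0,0,0],[13,-17,6,0,0,0],[17,-22,8,0,0,0],[20,-27,9,0,0,0],[23,-32,10,0,0,0],[25,-36,10,0,0,0],[25,-36,10,0,0,0]]], fingers=0)

```text
time_s: 1.48
tcp_pos: [0.3963, 0.2453, 0.3061]
ee_rot: [[-0.237, 0.001, 0.971], [-0.971, 0.001, -0.237], [-0.001, -1.0, 0.001]]
wrist_force: [0.0, 1.3, -0.4]
gripper_width: 0.999
```

```bash
python3 - <<'E'
from h import *
np.set_printoptions(precision=4,suppress=True)
s=sense();print({k:s[k] for k in('time_s','joints','tcp_pos','ee_rot')})
E
```

```text
{'time_s': 1.475, 'joints': array([ 51.8109,   2.6939, -10.3623,   0.0095, -76.8831,  24.4509]), 'tcp_pos': array([0.3963, 0.2453, 0.3061]), 'ee_rot': array([[-0.2374,  0.0008,  0.9714],
       [-0.9714,  0.0007, -0.2374],
       [-0.0009, -1.    ,  0.0006]])}
```

Request:
carry_out(steps=[[[0.57,-2.34,0,0,0,-0.166],[1.14,-4.68,0,0,0,-0.332],[1.71,-7.02,0,0,0,-0.498],[2.28,-9.36,0,0,0,-0.664],[2.85,-11.7,0,0,0,-0.83],[3.42,-14.04,0,0,0,-0.996],[3.99,-16.38,0,0,0,-1.162],[4.56,-18.72,0,0,0,-1.328],[5.13,-21.06,0,0,0,-1.494],[5.7,-23.4,0,0,0,-1.66],[6.27,-25.74,0,0,0,-1.826],[6.84,-28.08,0,0,0,-1.992],[7.41,-30.42,0,0,0,-2.158],[7.98,-32.76,0,0,0,-2.324],[8.55,-35.1,0,0,0,-2.49],[9.12,-37.44,0,0,0,-2.656],[9.69,-39.78,0,0,0,-2.822],[10.26,-42.12,0,0,0,-2.988],[10.83,-44.46,0,0,0,-3.154],[11.4,-46.8,0,0,0,-3.316]]])

```text
time_s: 3.98
tcp_pos: [0.5101, -0.22, 0.3052]
ee_rot: [[0.402, -0.0, -0.916], [0.916, 0.0, 0.402], [0.0, -1.0, 0.0]]
wrist_force: [0.6, -0.5, 0.5]
gripper_width: 1.0
```

```bash
python3 - <<'E'
from h import *
np.set_printoptions(precision=4,suppress=True)
s=sense();print({k:s[k] for k in('time_s','joints','tcp_pos','ee_rot','wrist_force','moment')})
c=cap('wrist','wrist1.png');print(c['C'],proj(c,(.509,-.22,.166)))
E
```

```text
{'time_s': 3.975, 'joints': array([  -6.6185,   12.1374,    0.637 ,   -0.0161,  -78.5075, -107.0634]), 'tcp_pos': array([ 0.5101, -0.22  ,  0.3052]), 'ee_rot': array([[ 0.4017, -0.0001, -0.9158],
       [ 0.9158,  0.0003,  0.4017],
       [ 0.0002, -1.    ,  0.0002]]), 'wrist_force': array([ 0.5691, -0.5421,  0.5181]), 'moment': array([ 0.0298, -0.1795, -0.0087])}
[ 0.4476 -0.1927  0.4839] [282.4097 195.0753]
```

View pics/wrist1.png

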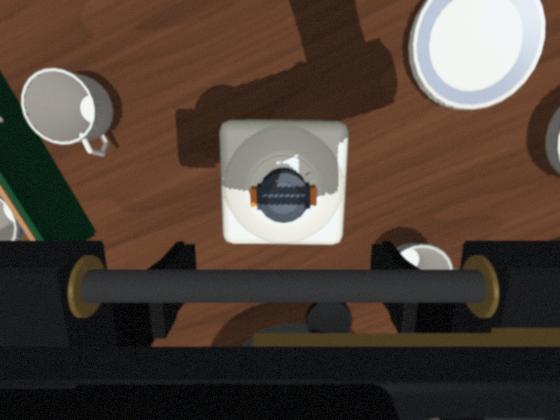

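The wrist view shows the cap at about (284,195) with its tabs at (254,196) and (314,195), so the jaws are nearly aligned already. I'll measure it more precisely.

```bash
python3 - <<'E'
from h import *
np.set_printoptions(precision=4,suppress=True)
c=cap('wrist'); im=c['im']
cv2.imwrite('pics/w1z.png',cv2.resize(im[110:255,205:360],None,fx=5,fy=5,interpolation=cv2.INTER_CUBIC)[:,:,::-1])
hsv=cv2.cvtColor(im,cv2.COLOR_RGB2HSV)
o=((hsv[...,0]>3)&(hsv[...,0]<20)&(hsv[...,1]>150)).astype(np.uint8);k=np.zeros_like(o);k[175:215,240:330]=1
n,l,st,ce=cv2.connectedComponentsWithStats(o*k)
T=[]
for i in range(1,n):
    if st[i,4]>15: print(st[i],ce[i]); T.append(onz(c,*ce[i],.157))
print(T, (T[0]+T[1])/2, np.degrees(np.arctan2(*(T[1]-T[0])[[1,0]])),np.linalg.norm(T[1]-T[0]))
for u,v in((282,168),(284,195)): print(onz(c,u,v,.166))
E
```

```text
[313 184   6  19  90] [315.0556 192.8111]
[253 186   6  19  94] [255.734  194.4255]
[array([ 0.5218, -0.1935,  0.157 ]), array([ 0.5002, -0.2459,  0.157 ])] [ 0.511  -0.2197  0.157 ] -112.36070643026765 0.05664451884240355
[ 0.4862 -0.2122  0.166 ]
[ 0.5099 -0.2207  0.166 ]
```

View pics/w1z.png

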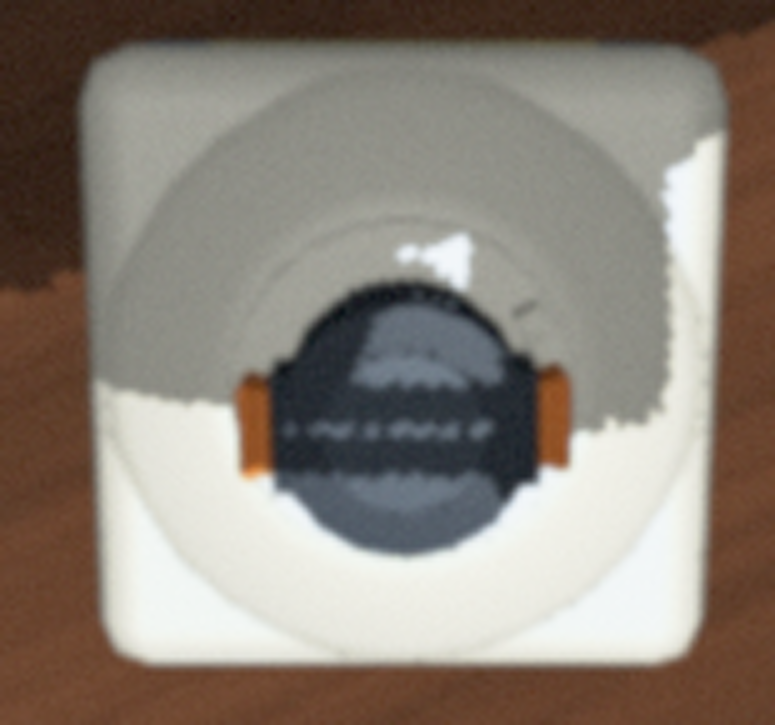

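Request:
carry_out(steps=[[[0.1,0,-2,0,0,0.01],[0.1,0,-5,0,0,0.023],[0.1,0,-8,0,0,0.023],[0.1,0,-10,0,0,0.023],[0.1,0,-11,0,0,0.023],[0.1,0,-11,0,0,0.023]]])

```text
time_s: 4.82
tcp_pos: [0.5104, -0.2196, 0.1952]
ee_rot: [[0.375, -0.001, -0.927], [0.927, 0.0, 0.375], [-0.0, -1.0, 0.001]]
wrist_force: [-0.7, 0.3, 0.5]
gripper_width: 0.997
```

```bash
python3 - <<'E'
from h import *
np.set_printoptions(precision=4,suppress=True)
s=sense();print({k:s[k] for k in('time_s','joints','tcp_pos','ee_rot','wrist_force','moment')})
c=cap('wrist','wrist2.png')
print(proj(c,s['tcp_pos']))
cap('side','side2.png');cap('scene','scene2.png')
a=cv2.imread('pics/scene2.png')[185:275,165:265];b=cv2.imread('pics/side2.png')[110:230,270:400]
a=cv2.resize(a,(400,360),interpolation=2);b=cv2.resize(b,(390,360),interpolation=2)
cv2.imwrite('pics/z2.png',np.hstack([a,b]))
E
```

```text
{'time_s': 4.825, 'joints': array([  -6.5603,   15.7769,  -10.3094,    0.0002,  -63.9653, -105.4773]), 'tcp_pos': array([ 0.5104, -0.2196,  0.1952]), 'ee_rot': array([[ 0.3752, -0.0009, -0.9269],
       [ 0.9269,  0.0001,  0.3752],
       [-0.0002, -1.    ,  0.0009]]), 'wrist_force': array([-0.7428,  0.3026,  0.5327]), 'moment': array([ 0.0433, -0.1364,  0.0069])}
[282.9846 249.728 ]
```

View pics/wrist2.png

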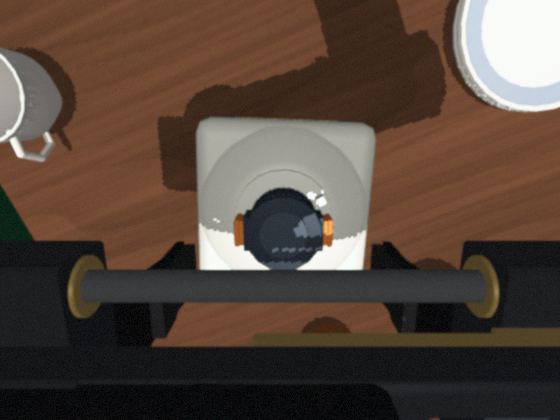

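View pics/z2.png

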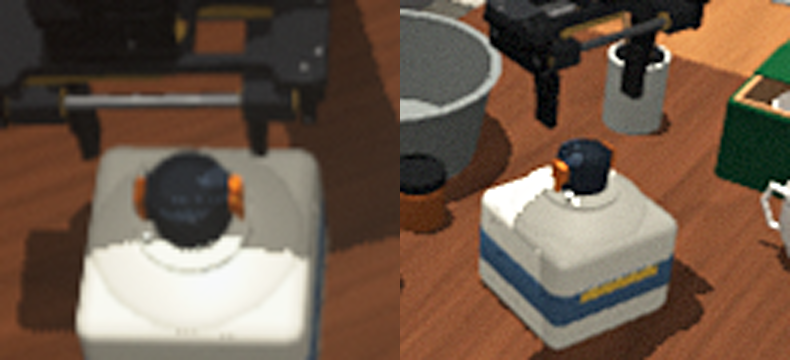

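```bash
python3 - <<'E'
from h import *
np.set_printoptions(precision=4,suppress=True)
c=cap('wrist'); im=c['im']; s=sense();print(s['tcp_pos'],s['ee_rot'][:,0])
hsv=cv2.cvtColor(im,cv2.COLOR_RGB2HSV)
o=((hsv[...,0]>3)&(hsv[...,0]<20)&(hsv[...,1]>150)).astype(np.uint8);k=np.zeros_like(o);k[200:262,220:345]=1
n,l,st,ce=cv2.connectedComponentsWithStats(o*k)
T=[]
for i in range(1,n):
    if st[i,4]>25: print(st[i],ce[i]); T.append(onz(c,*(st[i,:2]+st[i,2:4]/2-.5),.160))
print(T, (T[0]+T[1])/2, np.degrees(np.arctan2(*(T[1]-T[0])[[1,0]])),np.linalg.norm(T[1]-T[0]))
E
```

```text
[ 0.511  -0.2202  0.1965] [0.3762 0.9265 0.0004]
[235 213  10  30 235] [239.3617 227.7106]
[323 213  10  30 235] [327.5489 228.0766]
[array([ 0.4994, -0.2457,  0.16  ]), array([ 0.5208, -0.193 ,  0.16  ])] [ 0.5101 -0.2193  0.16  ] 67.9418269532686 0.05680520620481429
```

Request:
carry_out(steps=[[[0,0,-1,0,0,0],[0,0,-2,0,0,0],[0,0,-2.8,0,0,0],[0,0,-3.3,0,0,0],[0,0,-3.3,0,0,0],[0,0,-3.3,0,0,0]]])

```text
time_s: 5.78
tcp_pos: [0.5106, -0.2203, 0.1627]
ee_rot: [[0.377, 0.001, -0.926], [0.926, -0.0, 0.377], [-0.0, -1.0, -0.001]]
wrist_force: [0.3, -0.1, 0.5]
gripper_width: 1.0
```

```bash
python3 - <<'E'
from h import *
np.set_printoptions(precision=4,suppress=True)
s=sense();print({k:s[k] for k in('time_s','tcp_pos','ee_rot','wrist_force','moment')})
cap('wrist','wrist3.png')
cap('side','side3.png');cap('scene','scene3.png')
a=cv2.imread('pics/scene3.png')[185:275,165:265];b=cv2.imread('pics/side3.png')[110:230,270:400]
a=cv2.resize(a,(400,360),interpolation=2);b=cv2.resize(b,(390,360),interpolation=2)
cv2.imwrite('pics/z3.png',np.hstack([a,b]))
E
```

```text
{'time_s': 5.775, 'tcp_pos': array([ 0.5106, -0.2203,  0.1627]), 'ee_rot': array([[ 0.3766,  0.0005, -0.9264],
       [ 0.9264, -0.0002,  0.3766],
       [-0.    , -1.    , -0.0006]]), 'wrist_force': array([ 0.2627, -0.1004,  0.4863]), 'moment': array([ 0.0076, -0.1664,  0.0298])}
```

View pics/wrist3.png

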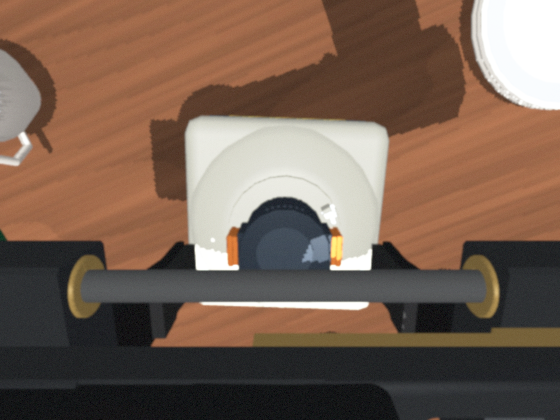

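View pics/z3.png

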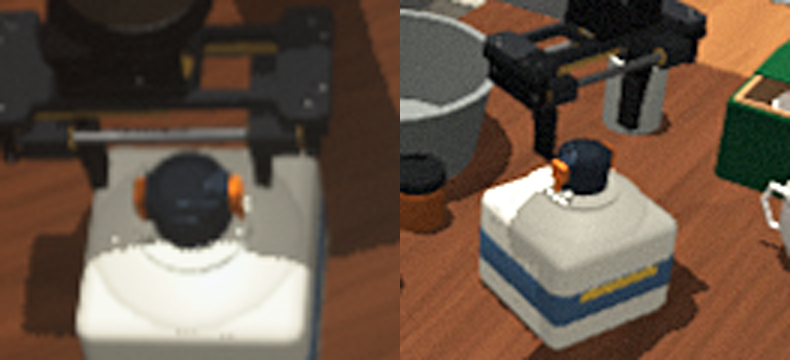

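```bash
python3 - <<'E'
from h import *
np.set_printoptions(precision=2,suppress=True)
s=sense();t=s['tcp_pos'];R=s['ee_rot']
for n,(x0,y0,f) in dict(scene=(165,185,4),side=(270,110,3)).items():
    c=cap(n)
    for dx in(-.0435,.0435,-.055,.055):
        for dz in (-.0095,.0095):
            p=t+R@np.array([dx,.014,dz]); q=proj(c,p); print(n,dx,dz,q,(q-[x0,y0])*f, proj(c,p+[0,0,.02])-q)
    im=c['im'][y0:y0+(90 if n=='scene' else 120),x0:x0+(100 if n=='scene' else 130)]
    cv2.imwrite(f'pics/{n}4.png',cv2.resize(im,None,fx=6 if n=='scene' else 5,fy=6 if n=='scene' else 5,interpolation=2)[:,:,::-1])
E
```

```text
scene -0.0435 -0.0095 [193.62 238.76] [114.47 215.02] [-1.26 -4.43]
scene -0.0435 0.0095 [194.26 232.03] [117.05 188.13] [-1.24 -4.48]
scene 0.0435 -0.0095 [230.04 238.23] [260.17 212.93] [-0.78 -4.44]
scene 0.0435 0.0095 [230.39 231.52] [261.58 186.08] [-0.77 -4.49]
scene -0.055 -0.0095 [188.8  238.83] [ 95.2 215.3] [-1.32 -4.43]
scene -0.055 0.0095 [189.48 232.1 ] [ 97.93 188.41] [-1.3  -4.48]
scene 0.055 -0.0095 [234.86 238.16] [279.42 212.66] [-0.72 -4.44]
scene 0.055 0.0095 [235.17 231.45] [280.67 185.81] [-0.71 -4.49]
side -0.0435 -0.0095 [340.17 159.93] [210.5 149.8] [ 0.72 -6.08]
side -0.0435 0.0095 [344.49 162.99] [223.48 158.97] [ 0.77 -6.11]
side 0.0435 -0.0095 [315.63 168.96] [136.9  176.87] [ 0.45 -6.19]
side 0.0435 0.0095 [319.83 172.22] [149.5  186.67] [ 0.51 -6.22]
side -0.055 -0.0095 [343.29 158.78] [219.86 146.35] [ 0.75 -6.07]
side -0.055 0.0095 [347.63 161.81] [232.89 155.44] [ 0.81 -6.1 ]
side 0.055 -0.0095 [312.27 170.2 ] [126.8  180.59] [ 0.42 -6.2 ]
side 0.055 0.0095 [316.45 173.49] [139.34 190.48] [ 0.47 -6.23]
```

View pics/scene4.png

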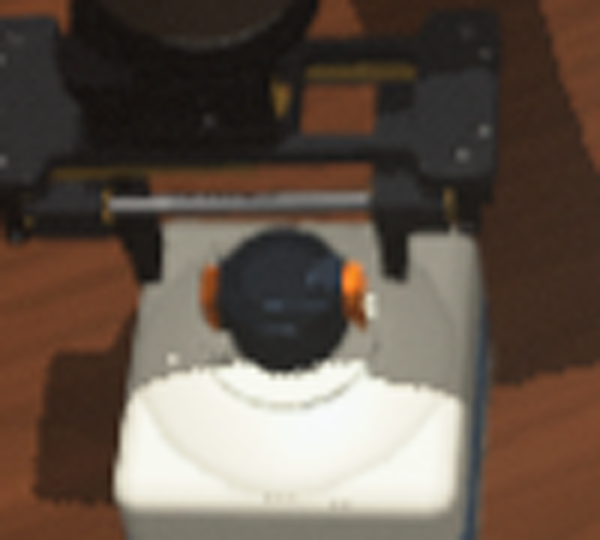

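View pics/side4.png

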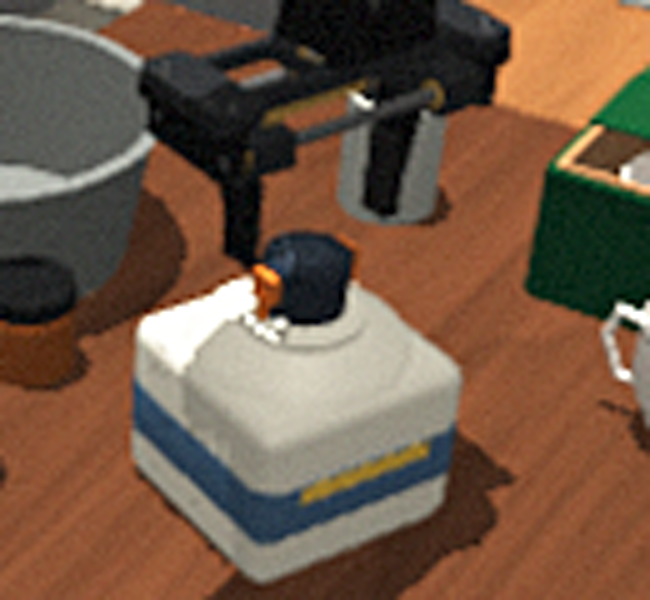

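```bash
python3 - <<'E'
from h import *
np.set_printoptions(precision=4,suppress=True)
a=cap('scene');b=cap('side')
print(r.tcp_to_tips, sense()['tcp_pos'],sense()['gripper_width'])
def tri(p,q):
    d1,d2=ray(a,*p),ray(b,*q)
    s=np.linalg.lstsq(np.c_[d1,-d2],b['C']-a['C'],rcond=None)[0]
    x,y=a['C']+d1*s[0],b['C']+d2*s[1]; return (x+y)/2,np.linalg.norm(x-y)
L=tri((189.7,231),(346.5,152)); R_=tri((230.5,231),(317.5,161.5)); print(L,R_)
print(tri((223.8,233),(323.5,167)), 'tabR')
E
```

```text
0.014 [ 0.5104 -0.2202  0.1626] 1.0003733537723525
(array([ 0.4922, -0.2692,  0.1745]), np.float64(0.006649932703763968)) (array([ 0.5319, -0.1801,  0.1752]), np.float64(0.003803789875600078))
(array([ 0.5189, -0.1939,  0.1555]), np.float64(0.0026956401266720483)) tabR
```

```bash
python3 - <<'E'
from h import *
np.set_printoptions(precision=1,suppress=True)
s=sense();t=s['tcp_pos'];R=s['ee_rot'];c=cap('wrist')
for y in(.014,-.012,-.03):
  for dx in(-.0585,-.0435,.0435,.0585):
    print(y,dx,[proj(c,t+R@np.array([dx,y,dz])) for dz in(-.0095,.0095)])
im=c['im'][180:340,120:450]; im=np.clip(im.astype(float)*2.5,0,255).astype(np.uint8)
cv2.imwrite('pics/w4.png',cv2.resize(im,None,fx=2.4,fy=2.4,interpolation=2)[:,:,::-1])
E
```

```text
0.014 -0.0585 [array([184. , 256.3]), array([181.7, 225.5])]
0.014 -0.0435 [array([209.4, 256.3]), array([207.7, 225.5])]
0.014 0.0435 [array([356.6, 256.3]), array([358.4, 225.6])]
0.014 0.0585 [array([382. , 256.4]), array([384.4, 225.6])]
-0.012 -0.0585 [array([170.2, 275.2]), array([167.2, 240.5])]
-0.012 -0.0435 [array([199.2, 275.2]), array([196.9, 240.5])]
-0.012 0.0435 [array([366.9, 275.3]), array([369.2, 240.6])]
-0.012 0.0585 [array([395.8, 275.3]), array([398.9, 240.6])]
-0.03 -0.0585 [array([158.2, 291.7]), array([154.5, 253.7])]
-0.03 -0.0435 [array([190.2, 291.7]), array([187.5, 253.7])]
-0.03 0.0435 [array([375.9, 291.8]), array([378.7, 253.8])]
-0.03 0.0585 [array([407.9, 291.8]), array([411.7, 253.8])]
```

View pics/w4.png

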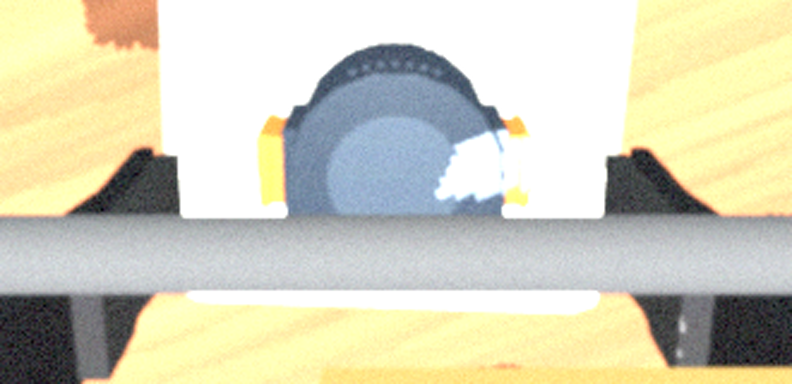

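All three views put the fingertips at z≈0.175. The stated 14 mm offset would put them at 0.148. Before I grip, I'll rise and check the tips at the working opening.

Request:
carry_out(steps=[[[0,0,1.5,0,0,0],[0,0,3,0,0,0],[0,0,4,0,0,0],[0,0,4,0,0,0],[0,0,4,0,0,0],[0,0,4,0,0,0]]], fingers=95)

```text
time_s: 6.92
tcp_pos: [0.51, -0.2201, 0.2019]
ee_rot: [[0.377, -0.001, -0.926], [0.926, 0.0, 0.377], [-0.0, -1.0, 0.001]]
wrist_force: [-0.3, 0.3, 0.3]
gripper_width: 0.63
```

```bash
python3 - <<'E'
from h import *
np.set_printoptions(precision=4,suppress=True)
s=sense();t=s['tcp_pos'];R=s['ee_rot'];print(t,s['gripper_width'],s['time_s'])
for n,(x0,y0,w,h,f) in dict(scene=(165,175,100,90,6),side=(270,90,130,110,5),wrist=(120,180,330,160,2.4)).items():
    c=cap(n)
    g=s['gripper_width']*.0435
    for y in(.014,0,-.014): print(n,y,[(proj(c,t+R@np.array([d,y,dz]))-[x0,y0])*f for d in(-g,g) for dz in (-.0095,.0095)])
    im=c['im'][y0:y0+h,x0:x0+w]; im=np.clip(im.astype(float)*1.8,0,255).astype(np.uint8)
    cv2.imwrite(f'pics/{n}5.png',cv2.resize(im,None,fx=f,fy=f,interpolation=2)[:,:,::-1])
E
```

```text
[ 0.51   -0.2201  0.2019] 0.6301737139540264 6.925
scene 0.014 [array([198.1107, 328.0458]), array([201.8507, 287.0932]), array([339.3571, 326.0794]), array([341.9323, 285.1589])]
scene 0 [array([192.9712, 308.5576]), array([196.7886, 267.3882]), array([335.5364, 306.5806]), array([338.1672, 265.4438])]
scene -0.014 [array([187.735 , 288.7024]), array([191.632 , 247.3154]), array([331.6438, 286.7147]), array([334.3318, 245.3608])]
side 0.014 [array([336.2557, 298.0135]), array([358.377 , 313.0963]), array([257.3315, 325.8211]), array([279.0286, 341.5629])]
side 0 [array([338.6858, 275.7496]), array([361.0164, 290.7011]), array([259.1613, 303.2935]), array([281.0618, 318.9034])]
side -0.014 [array([341.1556, 253.1217]), array([363.6994, 267.9354]), array([261.0216, 280.3893]), array([283.1293, 295.8607])]
wrist 0.014 [array([279.7518, 182.4918]), array([277.1621, 108.595 ]), array([502.4321, 182.6083]), array([505.1311, 108.7241])]
wrist 0 [array([271.937 , 205.4239]), array([268.9614, 126.7783]), array([510.2869, 205.5454]), array([513.3806, 126.9142])]
wrist -0.014 [array([262.939 , 231.8279]), array([259.485 , 147.7901]), array([519.3308, 231.9548]), array([522.9132, 147.9333])]
```

View pics/scene5.png

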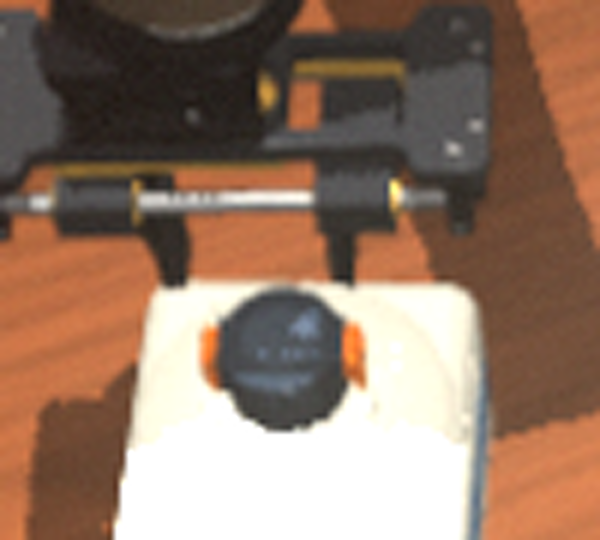

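View pics/side5.png

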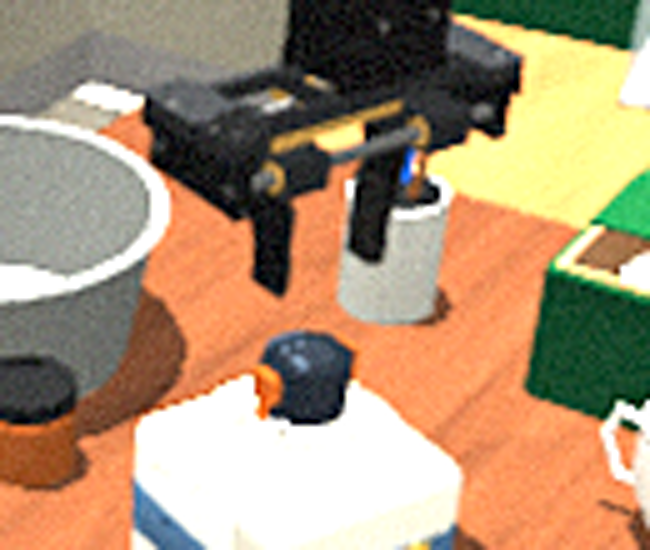

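View pics/wrist5.png

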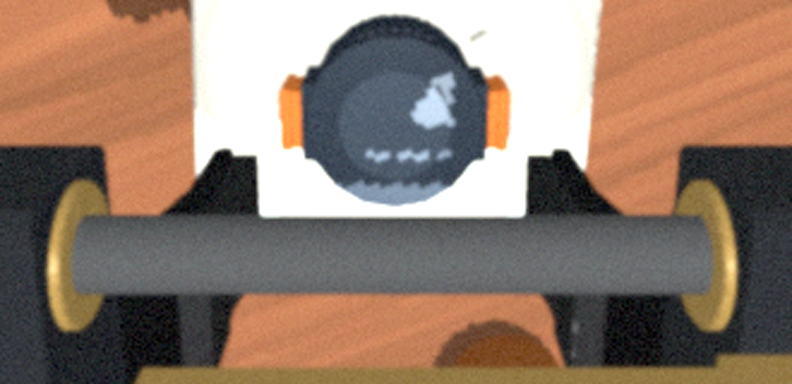

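The gripper is linear. All three views put its tips about 14 mm behind the reported TCP, not ahead of it, so the TCP has to go to z≈0.134. I'll open and descend in stages, with a look before the final drop.

Request:
carry_out(steps=[[[0,0,0,0,0,0],[0,0,-1,0,0,0],[0,0,-2,0,0,0],[0,0,-3,0,0,0],[0,0,-4,0,0,0],[0,0,-5,0,0,0],[0,0,-5.7,0,0,0],[0,0,-6.2,0,0,0],[0,0,-6.2,0,0,0],[0,0,-6.2,0,0,0]]], fingers=0)

```text
time_s: 8.32
tcp_pos: [0.5106, -0.2202, 0.1408]
ee_rot: [[0.377, 0.001, -0.926], [0.926, -0.0, 0.377], [0.0, -1.0, -0.001]]
wrist_force: [0.0, -0.0, 0.2]
gripper_width: 0.998
```

```bash
cat > look.py <<'E'
from h import *
import sys
np.set_printoptions(precision=3,suppress=True)
k=sys.argv[1]; s=sense();t=s['tcp_pos'];R=s['ee_rot']
print(s['time_s'],t,s['gripper_width'],'F',s['wrist_force'],'M',s['moment'],'yaw',np.degrees(np.arctan2(R[1,0],R[0,0])),'j6',s['joints'][5])
A=[]
for n,(x0,y0,w,h,f) in dict(scene=(165,165,95,110,4),side=(270,95,95,110,4),wrist=(175,150,220,140,3.4)).items():
    c=cap(n)
    im=c['im'][y0:y0+h,x0:x0+w]; im=np.clip(im.astype(float)*1.6,0,255).astype(np.uint8)
    im=cv2.resize(im,None,fx=f,fy=f,interpolation=2)[:,:,::-1]
    if n=='wrist': cv2.imwrite(f'pics/w_{k}.png',im)
    else: A.append(im)
cv2.imwrite(f'pics/ss_{k}.png',np.hstack(A))
E
python3 look.py 6
```

```text
8.325 [ 0.511 -0.22   0.141] 0.9984923307181639 F [ 0.021 -0.033  0.236] M [ 0.002 -0.122 -0.005] yaw 67.87786521490045 j6 -105.50160516587405
```

View pics/ss_6.png

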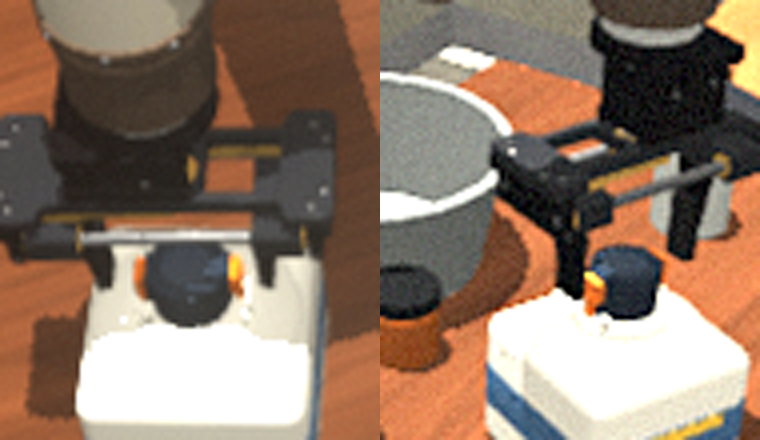

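View pics/w_6.png

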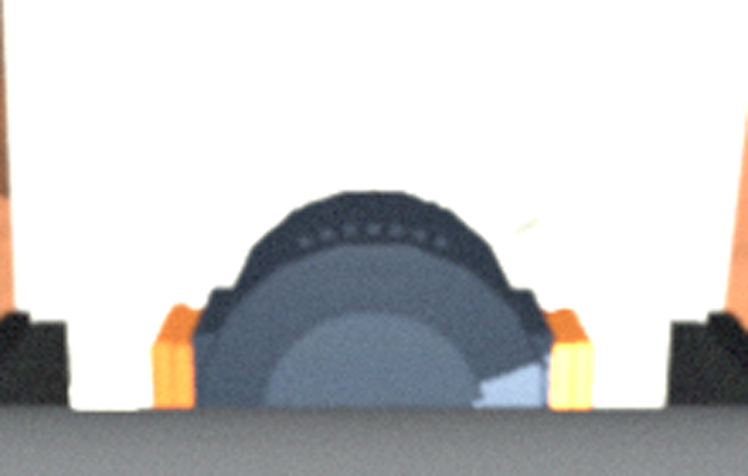

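```bash
python3 - <<'E'
from h import *
np.set_printoptions(precision=1,suppress=True)
s=sense();t=s['tcp_pos'];R=s['ee_rot']
c=cap('scene');d=cap('side')
for y in(-.012,-.016,-.020):
  print(y,'scene',[proj(c,t+R@np.array([x,y,dz])) for x in(-.0435,.0435) for dz in(-.0095,.0095)],'side',[proj(d,t+R@np.array([x,y,dz])) for x in (.0435,.0585) for dz in(-.0095,.0095)])
for c,n,(x0,y0,w,h) in((c,'scene',(180,215,64,30)),(d,'side',(300,145,64,34))):
    im=c['im'][y0:y0+h,x0:x0+w]; cv2.imwrite(f'pics/{n}7.png',cv2.resize(np.clip(im*1.6,0,255).astype(np.uint8),None,fx=10,fy=10,interpolation=0)[:,:,::-1])
E
```

```text
-0.012 scene [array([193.4, 237.9]), array([194. , 231.1]), array([229.9, 237.3]), array([230.3, 230.6])] side [array([315.7, 167.7]), array([319.9, 171. ]), array([311.3, 169.4]), array([315.5, 172.6])]
-0.016 scene [array([193.1, 237. ]), array([193.8, 230.2]), array([229.8, 236.5]), array([230.1, 229.7])] side [array([315.8, 166.5]), array([320. , 169.8]), array([311.4, 168.1]), array([315.6, 171.4])]
-0.02 scene [array([192.9, 236.1]), array([193.5, 229.3]), array([229.6, 235.6]), array([230. , 228.8])] side [array([315.9, 165.3]), array([320.1, 168.5]), array([311.5, 166.9]), array([315.7, 170.2])]
```

View pics/scene7.png

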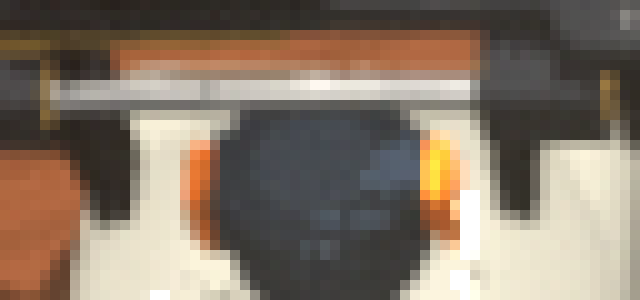

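View pics/side7.png

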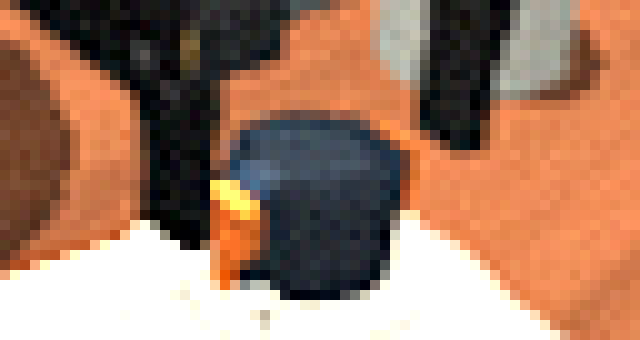

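Both views agree that the tips are about 16 mm above the TCP, at z≈0.157 now. I'll lower 8 mm and close in stages, watching the side force.

Request:
carry_out(steps=[[[0,0,-0.4,0,0,0],[0,0,-0.75,0,0,0],[0,0,-0.75,0,0,0],[0,0,-0.75,0,0,0]]], fingers=60)

```text
time_s: 9.07
tcp_pos: [0.5104, -0.2202, 0.1329]
ee_rot: [[0.377, -0.0, -0.926], [0.926, -0.0, 0.377], [-0.0, -1.0, 0.0]]
wrist_force: [-0.2, 0.7, -0.4]
gripper_width: 0.775
```

```bash
python3 look.py 8
```

```text
9.075 [ 0.51  -0.22   0.133] 0.7748920501551996 F [-0.184  0.684 -0.371] M [ 0.036 -0.177  0.053] yaw 67.87521956218778 j6 -105.500568106344
```

View pics/ss_8.png

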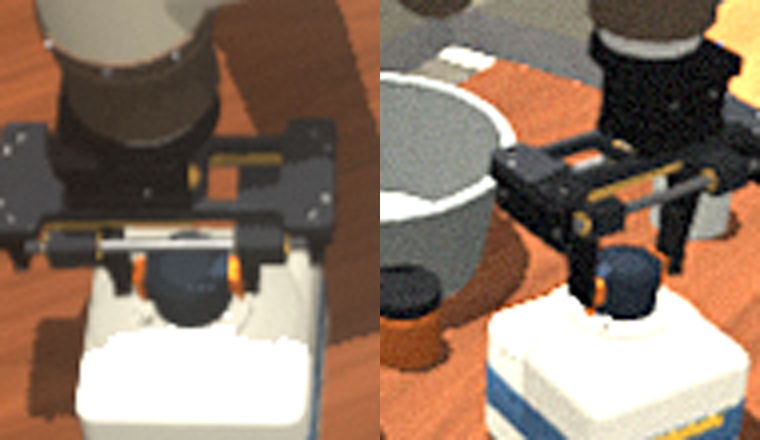

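View pics/w_8.png

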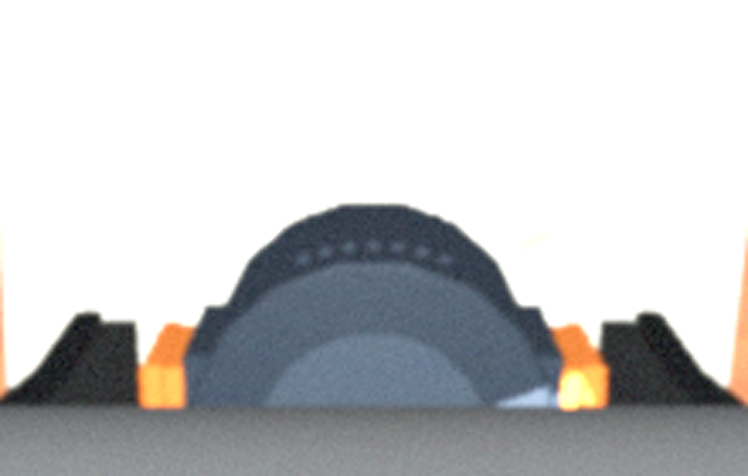

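```bash
python3 - <<'E'
from h import *
np.set_printoptions(precision=4,suppress=True)
s=sense();t=s['tcp_pos'];R=s['ee_rot'];c=cap('wrist')
f=lambda u,v,z:R.T@(onz(c,u/3.4+175,v/3.4+150,z)-t)
for z in(.1645,.166): print([f(175,325,z),f(580,325,z)])
print('fingers',[f(136,323,.148),f(602,323,.148)])
print('cap top front, sides',f(371,262,.167))
E
```

```text
[array([-0.0253, -0.0314,  0.014 ]), array([ 0.028 , -0.0314,  0.014 ])]
[array([-0.0251, -0.0329,  0.0145]), array([ 0.0277, -0.0329,  0.0146])]
fingers [array([-0.0339, -0.0149,  0.0082]), array([ 0.0343, -0.0149,  0.0083])]
cap top front, sides [ 0.0004 -0.0339  0.0235]
```

```bash
python3 - <<'E'
from h import *
np.set_printoptions(precision=4,suppress=True)
s=sense();t=s['tcp_pos'];R=s['ee_rot'];c=cap('wrist')
f=lambda u,v,z:R.T@(onz(c,u/3.4+175,v/3.4+150,z)-t)
print('skirt low front',f(371,203,.1335),'skirt at top', f(371,203,.160))
for z in(.155,.1645,.166): print('disc widest', z, f(187,395,z),f(560,395,z))
print('inner disc front',f(371,335,.1665))
# same from wrist1 image (TCP .3052)
E
python3 - <<'E'
import sys; sys.path.insert(0,'.')
import cv2
im=cv2.imread('pics/wrist2.png')[185:275,225:345]
cv2.imwrite('pics/w2z.png',cv2.resize(cv2.convertScaleAbs(im,alpha=2.2),None,fx=6.5,fy=6.5,interpolation=2))
E
```

```text
skirt low front [ 0.0005 -0.0004  0.0227] skirt at top [ 0.0004 -0.0269  0.0294]
disc widest 0.155 [-0.0257 -0.0219 -0.0001] [ 0.0274 -0.0219 -0.0001]
disc widest 0.1645 [-0.0242 -0.0314  0.0041] [ 0.0257 -0.0314  0.0041]
disc widest 0.166 [-0.0239 -0.0329  0.0047] [ 0.0255 -0.0329  0.0047]
inner disc front [ 0.0004 -0.0334  0.0134]
```

View pics/w2z.png

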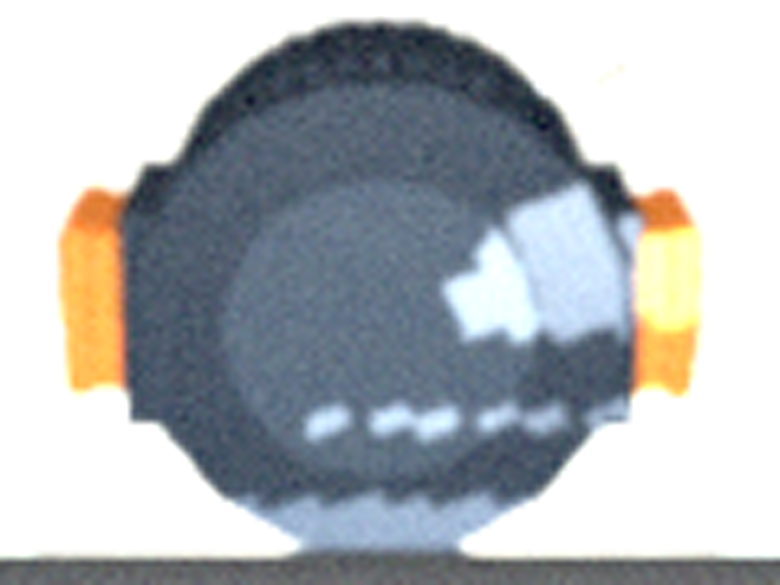

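Alignment along the jaw is within about 0.5 mm. I'll nudge +0.4 mm in y and press the tabs in.

Request:
carry_out(steps=[[[0.01,0.04,0,0,0,0],[0.01,0.04,0,0,0,0],[0.01,0.04,0,0,0,0]]], fingers=88)

```text
time_s: 9.7
tcp_pos: [0.5105, -0.2198, 0.1331]
ee_rot: [[0.377, 0.0, -0.926], [0.926, -0.0, 0.377], [0.0, -1.0, -0.0]]
wrist_force: [0.4, -1.1, 0.4]
gripper_width: 0.664
```

```bash
python3 look.py 9
```

```text
9.7 [ 0.511 -0.22   0.133] 0.663563179494044 F [ 0.42  -1.08   0.434] M [ 0.099 -0.159 -0.049] yaw 67.87444839461496 j6 -105.5444992176356
```

View pics/w_9.png

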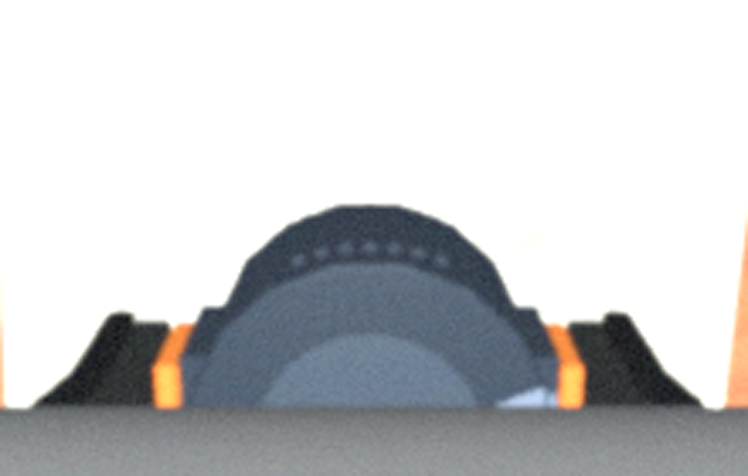

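Both tabs are pressed about evenly and the side force is about 1 N. I'll close further.

Request:
carry_out(steps=[[[0,0,0,0,0,0],[0,0,0,0,0,0]]], fingers=104)

```text
time_s: 10.1
tcp_pos: [0.5105, -0.2198, 0.133]
ee_rot: [[0.377, 0.0, -0.926], [0.926, -0.0, 0.377], [-0.0, -1.0, -0.0]]
wrist_force: [-0.3, 0.5, 1.3]
gripper_width: 0.603
```

Request:
carry_out(steps=[[[0,0,0,0,0,0],[0,0,0,0,0,0]]], fingers=115)

```text
time_s: 10.35
tcp_pos: [0.5106, -0.2197, 0.1332]
ee_rot: [[0.377, 0.0, -0.926], [0.926, -0.0, 0.377], [0.0, -1.0, -0.0]]
wrist_force: [-1.0, 1.3, 1.8]
gripper_width: 0.578
```

Request:
carry_out(steps=[[[0,0,0,0,0,0],[0,0,0,0,0,0]]], fingers=130)

```text
time_s: 10.6
tcp_pos: [0.5105, -0.2197, 0.1331]
ee_rot: [[0.377, 0.0, -0.926], [0.926, 0.0, 0.377], [0.0, -1.0, -0.0]]
wrist_force: [-0.3, 2.2, 2.2]
gripper_width: 0.578
```

```bash
python3 look.py 10
```

```text
10.6 [ 0.511 -0.22   0.133] 0.5775359621895033 F [-0.258  2.196  2.229] M [ 0.479 -0.059 -0.06 ] yaw 67.87455393294657 j6 -105.54592248397866
```

View pics/w_10.png

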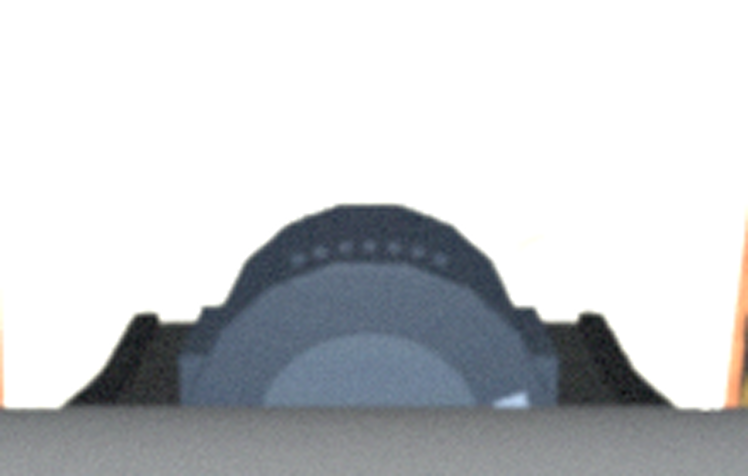

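View pics/ss_10.png

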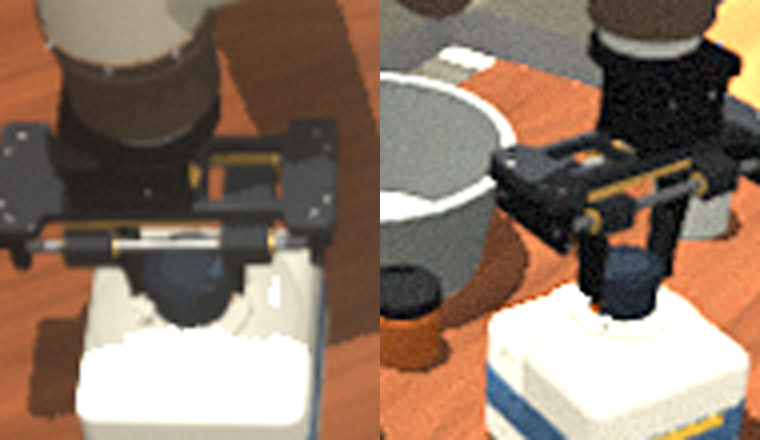

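The width is 50.3 mm, so both tabs are fully in. Now I'll turn in 5° steps, climbing 0.2 mm per step, and read the forces each time.

Request:
carry_out(steps=[[[0,0.02,0.01,0,0,0.044],[0,0.02,0.02,0,0,0.087],[0,0.02,0.02,0,0,0.087]]])

```text
time_s: 11.12
tcp_pos: [0.5107, -0.2199, 0.1333]
ee_rot: [[0.295, 0.0, -0.955], [0.955, -0.001, 0.295], [-0.0, -1.0, -0.001]]
wrist_force: [-0.4, 0.4, 1.9]
gripper_width: 0.572
```

```bash
cat > q.py <<'E'
from h import *
np.set_printoptions(precision=3,suppress=True)
s=sense();t=s['tcp_pos'];R=s['ee_rot']
print(s['time_s'],t*1000,s['gripper_width']*87,'F',s['wrist_force'],'M',s['moment'],'yaw',np.degrees(np.arctan2(R[1,0],R[0,0])),'Ftool',R.T@s['wrist_force'])
E
python3 q.py
```

```text
11.125 [ 510.67  -219.863  133.291] 49.73034208140529 F [-0.407  0.399  1.902] M [-0.047 -0.087  0.058] yaw 72.83748248521553 Ftool [ 0.26  -1.903  0.505]
```

Request:
carry_out(steps=[[[0,0,0.01,0,0,0.044],[0,0,0.02,0,0,0.087],[0,0,0.02,0,0,0.087]]])

```text
time_s: 11.5
tcp_pos: [0.5107, -0.2198, 0.1335]
ee_rot: [[0.212, 0.0, -0.977], [0.977, -0.0, 0.212], [-0.0, -1.0, -0.001]]
wrist_force: [0.5, -0.4, 2.4]
gripper_width: 0.569
```

```bash
python3 q.py
```

```text
11.5 [ 510.683 -219.832  133.469] 49.542544314625886 F [ 0.476 -0.422  2.432] M [-0.132 -0.212 -0.012] yaw 77.78810201843459 Ftool [-0.312 -2.432 -0.556]
```

Request:
carry_out(steps=[[[0,0,0.01,0,0,0.044],[0,0,0.02,0,0,0.087],[0,0,0.02,0,0,0.087]]])

```text
time_s: 11.88
tcp_pos: [0.5106, -0.2197, 0.1336]
ee_rot: [[0.126, 0.0, -0.992], [0.992, -0.0, 0.126], [-0.0, -1.0, -0.0]]
wrist_force: [-0.3, -0.4, 2.2]
gripper_width: 0.577
```

```bash
python3 q.py; python3 look.py 11
```

```text
11.875 [ 510.643 -219.723  133.621] 50.22253880903599 F [-0.252 -0.389  2.248] M [-0.074 -0.167  0.01 ] yaw 82.75462300341373 Ftool [-0.418 -2.248  0.2  ]
11.875 [ 0.511 -0.22   0.134] 0.5772705610234021 F [-0.252 -0.389  2.248] M [-0.074 -0.167  0.01 ] yaw 82.75462300341373 j6 -90.68763955390537
```

View pics/w_11.png

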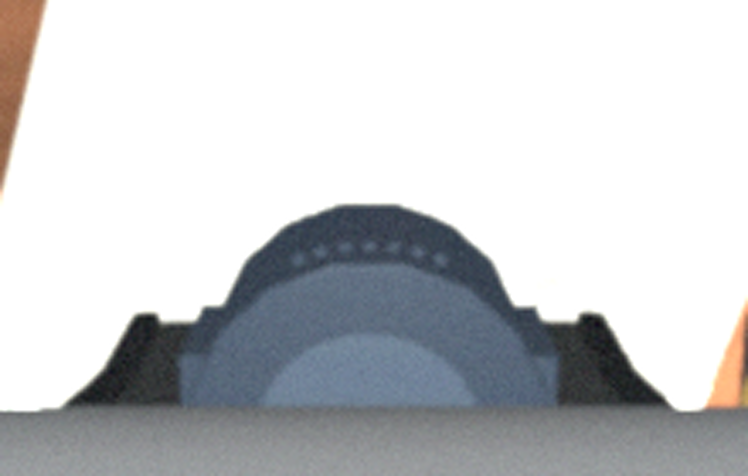

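Request:
carry_out(steps=[[[0,0,0.02,0,0,0.044],[0,0,0.03,0,0,0.087],[0,0,0.03,0,0,0.087]]])

```text
time_s: 12.4
tcp_pos: [0.5105, -0.2196, 0.1338]
ee_rot: [[0.039, 0.0, -0.999], [0.999, 0.0, 0.039], [0.0, -1.0, -0.0]]
wrist_force: [-0.0, -0.4, 2.6]
gripper_width: 0.574
```

```bash
python3 q.py
```

```text
12.4 [ 510.505 -219.554  133.821] 49.95011599156411 F [-0.023 -0.437  2.597] M [-0.005 -0.207 -0.015] yaw 87.75611573045747 Ftool [-0.438 -2.597  0.006]
```

Request:
carry_out(steps=[[[0,0,0.02,0,0,0.044],[0,0,0.03,0,0,0.087],[0,0,0.03,0,0,0.087]]])

```text
time_s: 12.78
tcp_pos: [0.5104, -0.2195, 0.1341]
ee_rot: [[-0.047, -0.0, -0.999], [0.999, 0.0, -0.047], [0.0, -1.0, 0.0]]
wrist_force: [-0.2, 0.9, 2.6]
gripper_width: 0.574
```

```bash
python3 q.py
```

```text
12.775 [ 510.405 -219.501  134.069] 49.92967422881754 F [-0.152  0.949  2.644] M [ 0.059 -0.168  0.026] yaw 92.71577428028078 Ftool [ 0.956 -2.644  0.108]
```

Request:
carry_out(steps=[[[0,0,0.04,0,0,0],[0,0,0.04,0,0,0]]])

```text
time_s: 13.02
tcp_pos: [0.5104, -0.2195, 0.1343]
ee_rot: [[-0.048, -0.0, -0.999], [0.999, 0.0, -0.048], [0.0, -1.0, 0.0]]
wrist_force: [1.0, 0.0, 0.6]
gripper_width: 0.571
```

```bash
python3 q.py
```

```text
13.025 [ 510.393 -219.503  134.336] 49.64946110317655 F [1.033 0.006 0.558] M [-0.031 -0.25  -0.016] yaw 92.7564843731972 Ftool [-0.044 -0.558 -1.032]
```

Lifting 0.4 mm cut Fz by 2 N, so the thread is still engaged. I'll keep a slight upward pull so that the release shows up.

Request:
carry_out(steps=[[[0,0,0.03,0,0,0.044],[0,0,0.05,0,0,0.087],[0,0,0.05,0,0,0.087]]])

```text
time_s: 13.4
tcp_pos: [0.5102, -0.2195, 0.1348]
ee_rot: [[-0.134, -0.001, -0.991], [0.991, 0.0, -0.134], [0.0, -1.0, 0.001]]
wrist_force: [0.3, -0.9, 0.9]
gripper_width: 0.574
```

```bash
python3 q.py
```

```text
13.4 [ 510.172 -219.477  134.805] 49.96018935621052 F [ 0.283 -0.915  0.917] M [ 0.032 -0.08  -0.03 ] yaw 97.72724435786732 Ftool [-0.945 -0.918 -0.156]
```

Request:
carry_out(steps=[[[0,0,0.01,0,0,0.044],[0,0,0.02,0,0,0.087],[0,0,0.02,0,0,0.087]]])

```text
time_s: 13.78
tcp_pos: [0.51, -0.2194, 0.1349]
ee_rot: [[-0.22, -0.001, -0.976], [0.976, 0.0, -0.22], [0.001, -1.0, 0.001]]
wrist_force: [-0.1, 0.1, -0.9]
gripper_width: 0.572
```

```bash
python3 q.py
```

```text
13.775 [ 510.049 -219.447  134.864] 49.79507448618069 F [-0.138  0.061 -0.892] M [ 0.076 -0.044 -0.034] yaw 102.68023793457029 Ftool [0.089 0.892 0.121]
```

Request:
carry_out(steps=[[[0,0,0.02,0,0,0.044],[0,0,0.03,0,0,0.087],[0,0,0.03,0,0,0.087]]])

```text
time_s: 14.15
tcp_pos: [0.5102, -0.2195, 0.1352]
ee_rot: [[-0.303, -0.001, -0.953], [0.953, 0.0, -0.303], [0.001, -1.0, 0.001]]
wrist_force: [-0.4, -0.4, -1.3]
gripper_width: 0.575
```

```bash
python3 q.py
```

```text
14.15 [ 510.177 -219.498  135.158] 49.98877626921433 F [-0.401 -0.431 -1.263] M [-0.048 -0.144 -0.037] yaw 107.65052182277348 Ftool [-0.29   1.263  0.512]
```

Request:
carry_out(steps=[[[0,0,0.01,0,0,0.044],[0,0,0.02,0,0,0.087],[0,0,0.02,0,0,0.087]]])

```text
time_s: 14.52
tcp_pos: [0.5106, -0.2198, 0.1362]
ee_rot: [[-0.385, 0.0, -0.923], [0.923, -0.001, -0.385], [-0.001, -1.0, -0.0]]
wrist_force: [-1.2, -0.8, 2.8]
gripper_width: 0.574
```

```bash
python3 q.py
```

```text
14.525 [ 510.615 -219.824  136.222] 49.937058693688776 F [-1.237 -0.767  2.792] M [-0.208  0.07   0.004] yaw 112.65169509575242 Ftool [-0.233 -2.792  1.436]
```

Fz jumped from −1.3 to +2.8 N and the tool popped up 1 mm, so the cap is free after about 45°. I'll lift straight up.

Request:
carry_out(steps=[[[0,0,0.1,0,0,0],[0,0,0.2,0,0,0],[0,0,0.3,0,0,0],[0,0,0.3,0,0,0]]])

```text
time_s: 15.02
tcp_pos: [0.5104, -0.2194, 0.1387]
ee_rot: [[-0.386, -0.0, -0.922], [0.922, 0.0, -0.386], [0.0, -1.0, 0.0]]
wrist_force: [-0.2, 0.9, -0.7]
gripper_width: 0.573
```

```bash
python3 q.py
```

```text
15.025 [ 510.436 -219.438  138.673] 49.87398958025892 F [-0.213  0.9   -0.706] M [ 0.076 -0.203 -0.043] yaw 112.7262240578089 Ftool [ 0.912  0.706 -0.151]
```

Request:
carry_out(steps=[[[0,0,0.3,0,0,0],[0,0,0.8,0,0,0],[0,0,1.4,0,0,0],[0,0,2,0,0,0],[0,0,2.6,0,0,0],[0,0,3.2,0,0,0],[0,0,3.8,0,0,0],[0,0,4.5,0,0,0],[0,0,5.5,0,0,0],[0,0,7,0,0,0],[0,0,8,0,0,0],[0,0,8,0,0,0]]])

```text
time_s: 16.52
tcp_pos: [0.5111, -0.2197, 0.22]
ee_rot: [[-0.387, 0.002, -0.922], [0.922, -0.0, -0.387], [-0.001, -1.0, -0.002]]
wrist_force: [-0.4, -1.1, -1.8]
gripper_width: 0.577
```

```bash
python3 q.py; python3 - <<'E'
from h import *
cap('scene','sc12.png');cap('side','sd12.png')
E
```

```text
16.525 [ 511.069 -219.669  220.044] 50.17856096954266 F [-0.419 -1.068 -1.753] M [ 0.075 -0.135 -0.001] yaw 112.73804749261457 Ftool [-0.82   1.753  0.803]
```

View pics/sc12.png

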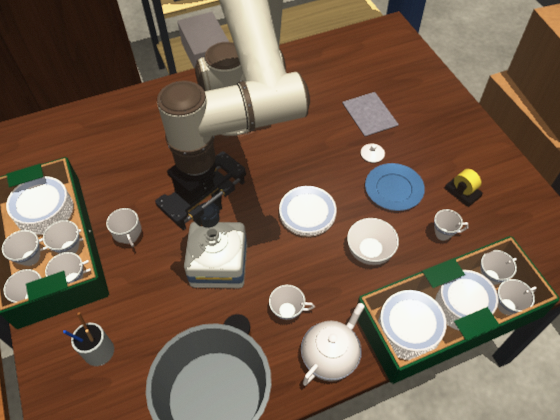

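View pics/sd12.png

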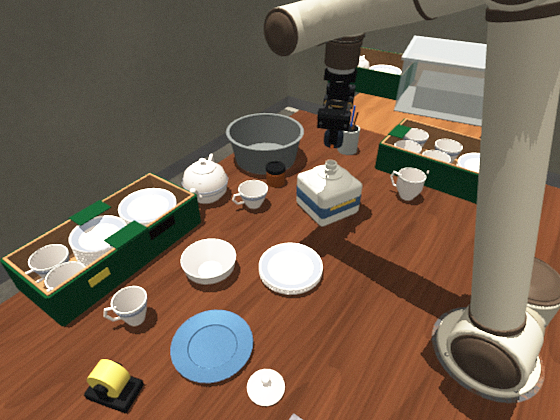

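The cap is off and in the gripper at about (207,215) in the scene view. The bare neck shows at (212,235), and the bottle has not moved. I'll carry the cap to the saucer.

Request:
carry_out(steps=[[[0,1,0,0,0,0],[-0.2,3,0,0,0,0],[-0.4,6,0,0,0,0],[-0.7,9.5,0,0,0,0],[-1,13,0,0,0,0],[-1.3,16.5,0,0,0,0],[-1.5,20,0,0,0,0],[-1.7,23.5,0,0,0,0],[-1.9,27,0,0,0,0],[-2.1,30.5,0,0,0,0],[-2.4,34,0,0,0,0],[-2.6,37.5,0,0,0,0],[-2.9,41,0,0,0,0],[-3.2,44.5,0,0,0,0],[-3.5,48,0,0,0,0],[-3.7,51,0,0,0,0],[-3.8,53,0,0,0,0],[-3.9,54,0,0,0,0],[-3.9,54.3,0,0,0,0],[-3.9,54.3,0,0,0,0]]])

```text
time_s: 19.12
tcp_pos: [0.4715, 0.3229, 0.2187]
ee_rot: [[-0.386, -0.0, -0.923], [0.923, -0.0, -0.386], [-0.0, -1.0, 0.0]]
wrist_force: [0.0, -0.2, -0.4]
gripper_width: 0.576
```

Request:
carry_out(steps=[[[0,0,-2,0,0,0],[0,0,-5,0,0,0],[0,0,-8,0,0,0],[0,0,-11,0,0,0],[0,0,-14,0,0,0],[0,0,-15,0,0,0],[0,0,-15,0,0,0],[0,0,-15,0,0,0]]])

```text
time_s: 20.12
tcp_pos: [0.4723, 0.324, 0.0702]
ee_rot: [[-0.387, 0.002, -0.922], [0.922, 0.002, -0.387], [0.001, -1.0, -0.003]]
wrist_force: [0.1, 0.1, -0.5]
gripper_width: 0.573
```

```bash
python3 q.py; python3 - <<'E'
from h import *
np.set_printoptions(precision=1,suppress=True)
A=[]
for n in('scene','side'):
    c=cap(n); u,v=proj(c,(.472,.323,.05)).astype(int); u=max(u,65);v=min(v,355)
    print(n,u,v,proj(c,(.4718,.3233,.005)))
    A.append(cv2.resize(c['im'][v-65:v+65,u-65:u+65],(390,390),interpolation=2)[:,:,::-1])
cv2.imwrite('pics/p13.png',np.hstack(A)); cap('wrist','w13.png')
E
```

```text
20.125 [472.319 324.031  70.191] 49.82811016002311 F [ 0.076  0.108 -0.475] M [ 0.066 -0.102 -0.026] yaw 112.74007826491429 Ftool [ 0.07   0.476 -0.11 ]
scene 396 178 [393.5 188.1]
side 209 333 [212.2 345.9]
```

View pics/p13.png

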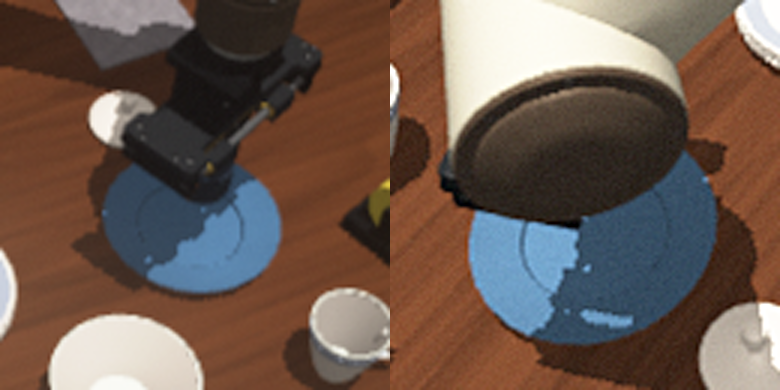

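View pics/w13.png

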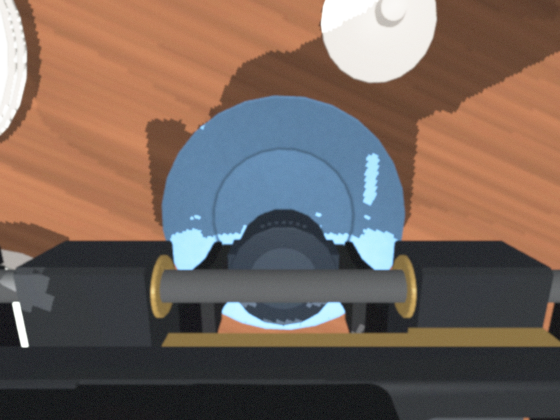

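The wrist view shows the cap held centrally above the saucer's flat ring, with the sugar lid well clear. I'll descend to just above the surface, then creep down until contact.

Request:
carry_out(steps=[[[0,0,-1,0,0,0],[0,0,-2,0,0,0],[0,0,-3,0,0,0],[0,0,-4,0,0,0],[0,0,-4.8,0,0,0],[0,0,-5.3,0,0,0],[0,0,-5.6,0,0,0],[0,0,-5.6,0,0,0],[0,0,-5.6,0,0,0]]])

```text
time_s: 21.4
tcp_pos: [0.4717, 0.3236, 0.0131]
ee_rot: [[-0.386, 0.001, -0.922], [0.922, 0.001, -0.386], [0.0, -1.0, -0.001]]
wrist_force: [0.0, -0.4, -1.2]
gripper_width: 0.573
```

```bash
python3 q.py; python3 - <<'E'
from h import *
cap('wrist','w14.png')
E
```

```text
21.4 [471.68  323.644  13.076] 49.88582600598137 F [ 0.013 -0.382 -1.248] M [ 0.057 -0.134  0.006] yaw 112.73571329943758 Ftool [-0.357  1.248  0.137]
```

View pics/w14.png

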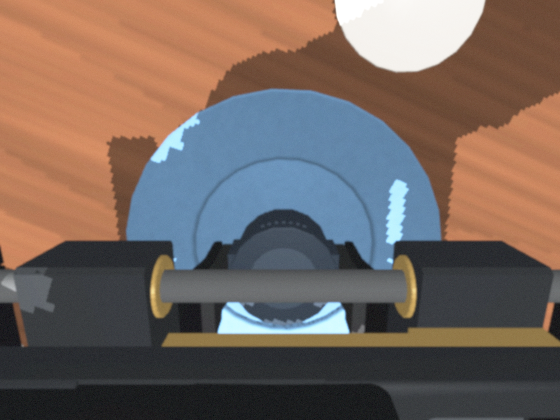

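Request:
carry_out(steps=[[[0,0,-0.1,0,0,0],[0,0,-0.2,0,0,0],[0,0,-0.3,0,0,0],[0,0,-0.4,0,0,0],[0,0,-0.4,0,0,0]]])

```text
time_s: 22.08
tcp_pos: [0.4714, 0.3234, 0.0086]
ee_rot: [[-0.386, -0.0, -0.922], [0.922, -0.0, -0.386], [-0.0, -1.0, 0.0]]
wrist_force: [-0.8, 0.2, -1.3]
gripper_width: 0.578
```

Request:
carry_out(steps=[[[0,0,-0.05,0,0,0],[0,0,-0.1,0,0,0],[0,0,-0.1,0,0,0]]])

```text
time_s: 22.45
tcp_pos: [0.4715, 0.3234, 0.0077]
ee_rot: [[-0.386, -0.0, -0.922], [0.922, -0.0, -0.386], [-0.0, -1.0, 0.0]]
wrist_force: [-1.0, 0.7, -0.5]
gripper_width: 0.57
```

Request:
carry_out(steps=[[[0,0,-0.05,0,0,0],[0,0,-0.1,0,0,0],[0,0,-0.1,0,0,0]]])

```text
time_s: 22.82
tcp_pos: [0.4715, 0.3234, 0.0067]
ee_rot: [[-0.386, -0.0, -0.922], [0.922, -0.0, -0.386], [-0.0, -1.0, 0.0]]
wrist_force: [-0.1, -0.4, -0.6]
gripper_width: 0.577
```

Request:
carry_out(steps=[[[0,0,-0.05,0,0,0],[0,0,-0.05,0,0,0]]])

```text
time_s: 23.08
tcp_pos: [0.4715, 0.3234, 0.0062]
ee_rot: [[-0.386, -0.0, -0.922], [0.922, -0.0, -0.386], [-0.0, -1.0, 0.0]]
wrist_force: [-1.2, 0.9, -0.4]
gripper_width: 0.574
```

No contact yet, so I'll keep creeping.

Request:
carry_out(steps=[[[0,0,-0.05,0,0,0],[0,0,-0.05,0,0,0]]])

```text
time_s: 23.32
tcp_pos: [0.4714, 0.3234, 0.0057]
ee_rot: [[-0.386, -0.0, -0.922], [0.922, -0.0, -0.386], [0.0, -1.0, 0.0]]
wrist_force: [-0.1, 0.8, -0.8]
gripper_width: 0.575
```

Request:
carry_out(steps=[[[0,0,-0.05,0,0,0],[0,0,-0.05,0,0,0]]])

```text
time_s: 23.58
tcp_pos: [0.4714, 0.3234, 0.0052]
ee_rot: [[-0.386, -0.0, -0.922], [0.922, -0.0, -0.386], [-0.0, -1.0, 0.0]]
wrist_force: [-0.3, 0.6, 0.2]
gripper_width: 0.576
```

Request:
carry_out(steps=[[[0,0,-0.04,0,0,0],[0,0,-0.04,0,0,0]]])

```text
time_s: 23.82
tcp_pos: [0.4714, 0.3234, 0.0048]
ee_rot: [[-0.386, -0.0, -0.922], [0.922, -0.0, -0.386], [-0.0, -1.0, 0.0]]
wrist_force: [-0.6, -0.1, -0.4]
gripper_width: 0.574
```

Request:
carry_out(steps=[[[0,0,-0.04,0,0,0],[0,0,-0.04,0,0,0]]])

```text
time_s: 24.08
tcp_pos: [0.4714, 0.3234, 0.0044]
ee_rot: [[-0.386, -0.0, -0.922], [0.922, -0.0, -0.386], [-0.0, -1.0, 0.0]]
wrist_force: [0.1, 0.4, -0.3]
gripper_width: 0.576
```

Request:
carry_out(steps=[[[0,0,-0.04,0,0,0],[0,0,-0.04,0,0,0]]])

```text
time_s: 24.32
tcp_pos: [0.4715, 0.3234, 0.004]
ee_rot: [[-0.386, -0.0, -0.922], [0.922, -0.0, -0.386], [-0.0, -1.0, 0.0]]
wrist_force: [0.4, 0.5, 0.2]
gripper_width: 0.577
```

Request:
carry_out(steps=[[[0,0,-0.04,0,0,0],[0,0,-0.04,0,0,0]]])

```text
time_s: 24.58
tcp_pos: [0.4715, 0.3235, 0.0039]
ee_rot: [[-0.387, 0.0, -0.922], [0.922, 0.0, -0.387], [0.0, -1.0, -0.0]]
wrist_force: [-0.9, -1.0, 0.4]
gripper_width: 0.574
```

Request:
carry_out(steps=[[[0,0,-0.03,0,0,0],[0,0,-0.03,0,0,0]]])

```text
time_s: 24.82
tcp_pos: [0.4715, 0.3235, 0.0038]
ee_rot: [[-0.387, 0.0, -0.922], [0.922, 0.0, -0.387], [0.0, -1.0, -0.0]]
wrist_force: [-1.0, -1.2, 3.2]
gripper_width: 0.576
```

```bash
python3 q.py
```

```text
24.825 [471.527 323.49    3.773] 50.13087773471075 F [-1.012 -1.244  3.181] M [-0.166  0.236  0.005] yaw 112.74341775602268 Ftool [-0.756 -3.181  1.414]
```

Contact at about 4 N. I'll ease off 0.3 mm and open gently.

Request:
carry_out(steps=[[[0,0,0.02,0,0,0],[0,0,0.03,0,0,0]]])

```text
time_s: 25.08
tcp_pos: [0.4715, 0.3235, 0.0038]
ee_rot: [[-0.387, 0.0, -0.922], [0.922, 0.0, -0.387], [0.0, -1.0, -0.0]]
wrist_force: [-2.4, 0.5, 2.3]
gripper_width: 0.576
```

Request:
carry_out(steps=[[[0,0,0,0,0,0],[0,0,0,0,0,0]]], fingers=100)

```text
time_s: 25.32
tcp_pos: [0.4715, 0.3235, 0.0036]
ee_rot: [[-0.386, 0.0, -0.922], [0.922, 0.0, -0.386], [0.0, -1.0, -0.0]]
wrist_force: [-0.3, -0.0, 1.9]
gripper_width: 0.607
```

Request:
carry_out(steps=[[[0,0,0,0,0,0],[0,0,0,0,0,0]]], fingers=80)

```text
time_s: 25.58
tcp_pos: [0.4715, 0.3235, 0.0035]
ee_rot: [[-0.386, 0.0, -0.922], [0.922, 0.0, -0.386], [0.0, -1.0, -0.0]]
wrist_force: [0.9, -0.4, 0.9]
gripper_width: 0.681
```

Request:
carry_out(steps=[[[0,0,0,0,0,0],[0,0,0,0,0,0],[0,0,0,0,0,0],[0,0,0,0,0,0]]], fingers=15)

```text
time_s: 26.08
tcp_pos: [0.4715, 0.3234, 0.0036]
ee_rot: [[-0.386, -0.0, -0.922], [0.922, -0.0, -0.386], [0.0, -1.0, 0.0]]
wrist_force: [0.4, 0.6, 1.1]
gripper_width: 0.93
```

```bash
python3 q.py;  python3 - <<'E'
from h import *
cap('wrist','w15.png')
E
```

```text
26.075 [471.458 323.421   3.592] 80.92575087912688 F [0.393 0.577 1.05 ] M [ 0.088 -0.104 -0.015] yaw 112.7301326478834 Ftool [ 0.38  -1.05  -0.585]
```

View pics/w15.png

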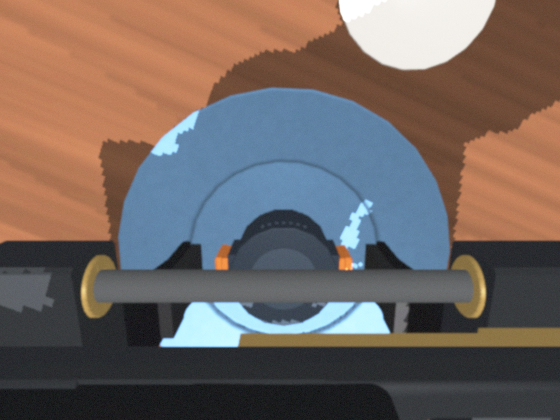

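The cap is released and clear of both fingers. I'll retreat straight up.

Request:
carry_out(steps=[[[0,0,0.5,0,0,0],[0,0,1.5,0,0,0],[0,0,3,0,0,0],[0,0,5,0,0,0],[0,0,8,0,0,0],[0,0,12,0,0,0],[0,0,16,0,0,0],[0,0,20,0,0,0],[0,0,23,0,0,0],[0,0,25,0,0,0],[0,0,25,0,0,0],[0,0,25,0,0,0]]])

```text
time_s: 27.62
tcp_pos: [0.4709, 0.3231, 0.2531]
ee_rot: [[-0.386, -0.001, -0.922], [0.922, -0.0, -0.386], [0.0, -1.0, 0.001]]
wrist_force: [0.4, 0.5, 0.1]
gripper_width: 0.945
```

```bash
python3 q.py;  python3 - <<'E'
from h import *
cap('wrist','w16.png');c=cap('scene','sc16.png');cap('side','sd16.png')
print(proj(c,(.51,-.2197,.1605)))
E
```

```text
27.625 [470.863 323.057 253.08 ] 82.20271299650501 F [0.396 0.466 0.094] M [ 0.049 -0.112 -0.025] yaw 112.7269617682234 Ftool [ 0.277 -0.094 -0.545]
[211.62609519 232.26161447]
```

View pics/w16.png

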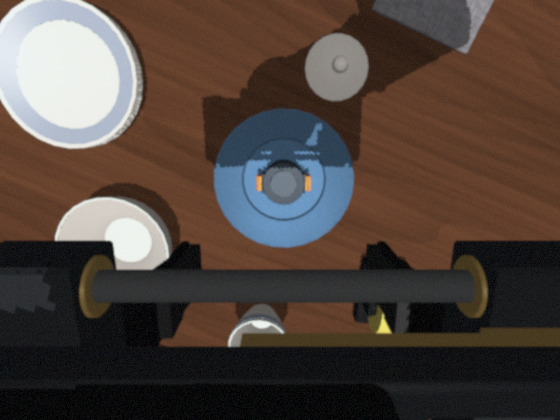

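View pics/sc16.png

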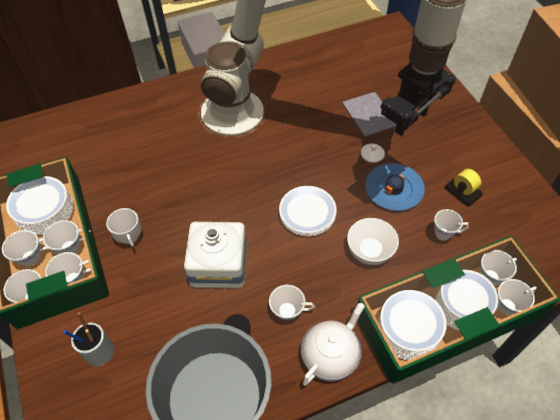

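View pics/sd16.png

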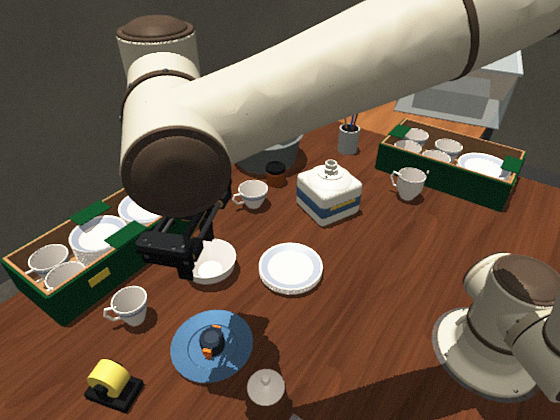

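The wrist view shows the cap upright at (284,183), inside the saucer's flat ring, with both tabs sprung out. The bottle and the other things are where they were. I'll run one numeric check on the bottle and hand in.

```bash
python3 - <<'E'
from h import *
a=cv2.cvtColor(cv2.imread('pics/scene0.png'),6).astype(np.float32);b=cv2.cvtColor(cv2.imread('pics/sc16.png'),6).astype(np.float32)
for n,(x,y,w,h) in dict(bottle=(180,250,75,45),saucer=(360,195,70,22),bowl=(340,210,65,60),plates=(275,180,66,60)).items():
    print(n,cv2.phaseCorrelate(a[y:y+h,x:x+w],b[y:y+h,x:x+w]))
print(ticket.finish_job())
E
```

```text
bottle ((0.5239350003365928, 0.4499436667705723), 0.9918291377314815)
saucer ((0.22617416718652805, 0.011600018554652536), 0.6530655147852721)
bowl ((-0.0331128154627649, -0.020083414345684503), 0.9911962537853806)
plates ((0.012505567032455644, 0.005938084633307028), 0.9988962371592168)
the job is handed in; nothing more can be done
None
```

The cap is off the bottle and standing upright on the flat middle of the blue saucer. The job was handed in about 28 s into the 64 s allowed, with the gripper well clear.

- **Opening:** I pressed both tabs fully in (about 50 mm across) and turned the cap anticlockwise in 5° steps, letting it climb. It came free after about 45°. The vertical force jumped from −1.3 to +2.8 N and the tool rose 1 mm, so I lifted it straight off there. Measured forces during the opening stayed under about 3 N.
- **Setting down:** The cap touched the saucer with about 3–4 N, and I backed off and opened the fingers gradually. The last images show it inside the flat ring with both tabs sprung back out.
- **Other things:** The bowl and the plates have not moved in the images. The other loose items look undisturbed by eye.
- **Bottle and saucer:** The bottle shows a shift of about 0.5–0.7 pixel (roughly 1–2 mm), and I can't tell whether that is a small real movement or a change in shadow. The saucer shows about 0.2 pixel, with a weaker match because the cap now stands on it.
- **Fingertip disagreement:** The images put the fingertips about 15 mm behind the reported TCP (the tool's reference point). The interface text puts them 14 mm ahead of it. I worked from the images, and the grasp and the set-down height both agreed with them.

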